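Close down the distillery filling table

ROBOT

A 6-joint arm with a two-finger parallel gripper is mounted at the origin on the work surface. World frame = base frame: x ahead of the robot, y to its left, z up, the work surface at z = 0. Lengths are in m, angles in rad, forces in N, time in s.
With the tool pointing down it reaches from about 0.3 to 0.775 m from the base axis. Payload 14.6 kg.
Tool frame: the origin (TCP) lies at the very end of the fingers, on their centre line; the grasp point (between the pads) lies 19 mm behind it; y points along the fingers, z is the direction in which the jaws open and shut, and the axes are right-handed (so a half turn about y gives the same grasp; the last joint's range is limited). The gripper opens to 94 mm and grips with 3 to 60 N. Pads are 16 mm wide; open, the fingers measure 119 mm over their backs; the gripper's body (75 mm by 177 mm) begins 78 mm behind the grasp point.
Start: joints at [-1.314, 0.3, 1.521, -0, 1.321, -0.067], TCP at [0.175, -0.521, 0.166] pointing down, gripper open.
Joint ranges: [-3.03, 3.03], [-0.79, 2.21], [0.23, 2.52], [-1.04, 4.18], [0, 3.07], [-2.55, 2.55]. Speed limits (rad/s): [2.22, 2.22, 2.57, 3.14, 3.14, 3.14].

INTERFACE

Orientations are given as [roll, pitch, yaw] about the fixed x, y, z axes, in that order (R = Rz(yaw) Ry(pitch) Rx(roll)).
In Python, from station import get_obs, camera, hand_in, masks_of gives the robot as it stands.
- The arm moves only by the shell command python3 -m jog 'ROWS' [FORCE]. ROWS is text: rows parted by semicolons, each of 7 numbers parted by spaces: the shift along the world's x, y, z in mm, then the turn, a rotation vector about the world's x, y, z in degrees, then the closure, from 0 (fully open) to 1 (shut). A call has 1 to 10 rows; each row is the pose to reach, as a shift and turn from the pose measured when the call began; what a row does not reach only later rows make up. A row lasts 1/12 s, in which the tool goes at most 41.7 mm and 7.16 degrees, less where a joint would pass 70% of its speed; a pose out of reach is approached as far as the arm can. A call with a gripper value outside its range is refused whole. The fingers move at their own pace and stop on an object; FORCE is the grip in N (left out, the last holds). Time passes only in rows, so rows that repeat a pose let the fingers close. It gives the time, the measured TCP pose, the force and the opening at its end, in the units of the state.
- get_obs(): the state, without advancing time (a new reading comes with each control period).
- camera(name): name is "scene" or "top" or "wrist"; returns a dict with "img" (400x640x3 uint8, red, green, blue), "range_z" (400x640 float32, m along the optical axis (not along the pixel's ray), 0 where there is no reading), "fx", "fy", "cx", "cy" (pixels), "rvec" (rotation vector, rad) and "tvec" (3), from world to camera coordinates, as OpenCV has them. Camera axes: x right, y down, z forward; pixel columns grow to the right and rows downward; lengths in m; the calibration is good to about 2 mm. A picture is of the moment at which its call begins.
- hand_in(): hands the job in, once; it reports no verdict.
Trained networks look in the newest picture that a camera, given by its name, has taken for a name from the list of things; names that differ only in an ending like _2 or _b are one class to them, and where a whole thing is asked for, a point or a joint stands for the part that bears it (a point fixed in the world has none). Each returns a list of dicts, best first, with "conf" (0 to 1); they miss things now and then, are a little off and sometimes report something else, mostly with a low value. They report only what shows in the picture. A call takes as long as a camera call. They do not tell look-alikes from the thing itself.
- masks_of(thing, camera): "mask" (400x640 bool, what is visible of it) and "extent" ([left, top, right, bottom] in pixels, round what is visible of it).
The state is a dict: "time_s": time; "qpos": joint angles; "joint_vel": joint speeds; "tau": joint torques, N m; "ee_pos": TCP position; "eef_rot": TCP orientation; "force": force on the tool from outside, world axes, zero at the start; "moment": the same for the moment, N m; "grip_width": finger opening in m.
Only numpy, scipy, OpenCV 4.12 (cv2) and the standard library are available. Lean on these libraries where they do the work, as an engineer would, in place of code of your own. Each camera call takes 0.05 s, during which the arm holds its last target.

TASK

The bottling run is over, so close down the table. Shut off the filler before you build the stack: lift its lever out of the yellow-side notch, take it over the gate and let it drop fully into the green-side notch; then stack all the closed cartons squarely, one on top of another, in a single column on the yellow patch of the wooden board, lying flat with their long sides along the patch's long sides. Take both scrapers out of the white drying rack and slide each blade fully home into the slot of its handle's colour in the dark tool block; knock over none of the bottles, the jar, the mug or the beaker.

Things in the scene. Friction and masses are not known exactly. Their poses are not given: they have to be found in the camera images.
- lever (a joint): Swing (rad, -0.45 to 0.45, 0 upright) of the filler's valve lever about the x axis of lever_pivot. Negative leans to +y, the green patches (shut); positive to -y, the yellow patches (filling; starts near 0.40). Stays where left. A gate rib blocks -0.30 to 0.30 unless the grip is raised over 20 mm; dropped in an end notch it rests between 0.36 and 0.45 either side.
- lever_lift (a joint): How far (m) the black grip and its brass sleeve are raised along the lever: 0 down in a notch, 0.032 at most. A spring pulls it down with about 4 to 6 N; let go over the rib, it rests on it at about 0.02.
- lever_knob (a point): Centre of the lever's grip, a black drum 30 mm across, 32 mm long along the filler's x (pinch its flat ends); z axis up the lever. From lever_pivot, in its axes: (0, -(0.145+lift)*sin(angle), (0.145+lift)*cos(angle)) m.
- lever_pivot (a point): Point on the lever's hinge axis in the filler, a low fixed aluminium box 140 (x) by 170 (y) by 66 mm high with two steel gate plates on top. 80 mm above the table; axes are the filler's: x along the hinge axis, y to the green side, z up.
- board_top (a point): Centre of the top, 12 mm above the table, of the fixed wooden stacking board (120 mm along x, 134 mm along y); a yellow patch 96 x 110 mm at its middle, long side along y, marks where the column stands.
- slot_red (a point): Centre of the floor, 10 mm above the table, of the red-marked slot in the fixed dark wooden tool block (106 x 118 mm, 55 mm high, its lips to 65 mm). Slot 7 mm wide (x), 98 mm long (y), 45 mm deep, open upward; sloping lips widen the mouth to about 19 mm. Red and blue slots lie 60 mm apart along x. z up.
- slot_blue (a point): The same of the blue-marked slot of the same block.
- scraper_red_grip (a point): Centre of the red handle of a flat scraper: handle 24 mm thick (x), 96 long (y), 30 high (z); below it a steel blade 4 mm thick, 90 wide, its edge 90 mm below this point. 0.2 kg. Starts upright (may lean 0.1 rad), blade down, in a slot (30 mm deep, floor 6 mm above the table) of the white drying rack, 36 mm high, whose two slots lie 60 mm apart.
- scraper_blue_grip (a point): The same of the blue-handled scraper.
- carton1_mid (a point): Centre (half-way up) of a closed cardboard carton with paper bands and a blue square on top, 96 mm along its x, 110 mm along its y, 40 mm high, about 0.3 kg. In the middle of both long sides an upright finger groove, 50 mm long (y) and 14 mm deep, leaves 68 mm to grip along x; it starts flat on the table, and may lie either way up. All cartons are alike; of the four, three or four are present in a run.
- carton2_mid (a point): Centre (half-way up) of a closed cardboard carton with paper bands and a blue square on top, 96 mm along its x, 110 mm along its y, 40 mm high, about 0.3 kg. In the middle of both long sides an upright finger groove, 50 mm long (y) and 14 mm deep, leaves 68 mm to grip along x; it starts flat on the table, and may lie either way up. All cartons are alike; of the four, three or four are present in a run.
- carton3_mid (a point): Centre (half-way up) of a closed cardboard carton with paper bands and a blue square on top, 96 mm along its x, 110 mm along its y, 40 mm high, about 0.3 kg. In the middle of both long sides an upright finger groove, 50 mm long (y) and 14 mm deep, leaves 68 mm to grip along x; it starts flat on the table, and may lie either way up. All cartons are alike; of the four, three or four are present in a run.
- carton4_mid (a point): Centre (half-way up) of a closed cardboard carton with paper bands and a blue square on top, 96 mm along its x, 110 mm along its y, 40 mm high, about 0.3 kg. In the middle of both long sides an upright finger groove, 50 mm long (y) and 14 mm deep, leaves 68 mm to grip along x; it starts flat on the table, and may lie either way up. All cartons are alike; of the four, three or four are present in a run.
- bottle1: Bystander: clear glass bottle, 72 mm across, 210 mm high, standing on the table, loose; origin at the centre of its underside. Must not be knocked over.
- bottle2: Bystander: clear glass bottle, 72 mm across, 210 mm high, standing on the table, loose; origin at the centre of its underside. Must not be knocked over.
- jar: Bystander: amber glass jar, 80 mm across, 100 mm high, standing on the table, loose; origin at the centre of its underside. Must not be knocked over.
- mug: Bystander: white mug, 78 mm across, 88 mm high, standing on the table, loose; origin at the centre of its underside. Must not be knocked over.
- beaker: Bystander: clear open beaker, 70 mm across, 130 mm high, standing on the table, loose; origin at the centre of its underside. Must not be knocked over.
Not all that is in view belongs to the job. Leave any orange or red look-alike of the part that bears carton4_mid alone.

How it is judged:
By the outcome, as a careful person would: the job done as asked, in the order asked, and still so for the second after the job is handed in, with the robot touching nothing.
Of carton1, carton2, carton3, carton4 only 3 to 4 are there at a start; the rules pass over those that are not, and their reading is None.
At some moment in a run one of carton1, carton2, carton3, carton4 may be knocked a few centimetres aside while the robot is not near it.
It also fails if it takes over 210 s, if anything falls off the work surface, if the arm or the gripper's body presses on something with over 40 N, if the wrist force passes 120 N, or if a joint passes its speed limit or range.

## Working session

There is one attempt and no reset: what is moved stays moved. The work goes in short steps, Python scripts to look and compute and a shell command to move; the robot and the scene stay as the last step left them, time stands still between calls to the robot, and variables do not carry over. Pictures are saved under pics/ and viewed, and the job is handed in when it is done.

```bash
ls; mkdir -p pics
python3 - <<'E'
from station import get_obs,camera
import cv2
o=get_obs();print(o)
for n in ["scene","top","wrist"]:
    c=camera(n);cv2.imwrite(f"pics/{n}0.png",c["img"][:,:,::-1]);print(n,c["fx"],c["rvec"],c["tvec"])
E
```

```text
pics
{'time_s': 0.0, 'qpos': array([-1.31363301e+00,  3.00458942e-01,  1.52162397e+00, -2.36458986e-05,
        1.32070434e+00, -6.66183647e-02]), 'joint_vel': array([ 0.00124879,  0.00051296,  0.00072767, -0.0003269 ,  0.002021  ,
        0.00159707]), 'tau': array([-6.50668153e-04, -5.31811702e+01, -3.52733696e+01,  7.07679545e-02,
        2.44206889e-02, -4.83006556e-05]), 'ee_pos': array([ 0.17488148, -0.52110805,  0.16517489]), 'eef_rot': array([-1.57198980e+00,  5.66709376e-05, -2.81780514e+00]), 'force': array([0.42730778, 0.24964487, 0.30902173]), 'moment': array([-0.01055189,  0.00645841, -0.03814702]), 'grip_width': 0.09381904355941041}
scene 423.84566692312046 [ 1.65061732  1.99315615 -0.73910412] [ 0.08068751 -0.30472451  1.69252421]
top 387.1774033593378 [ 2.17971881 -2.11788083  0.21256308] [-0.00864757  0.56693902  1.26260015]
wrist 282.4642160613407 [-2.38472129  1.71473347  0.2126056 ] [-0.5483995  -0.02494803  0.39211801]
```

View pics/scene0.png

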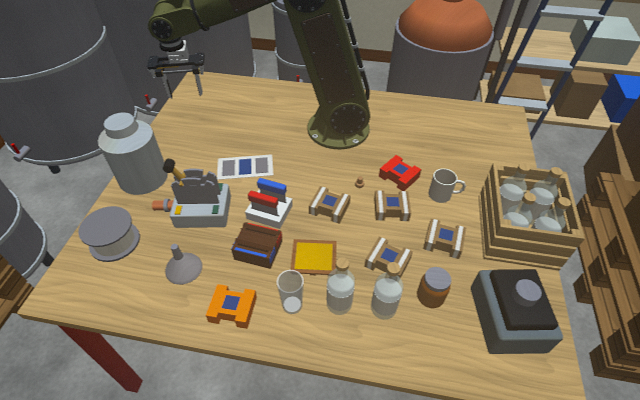

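View pics/top0.png

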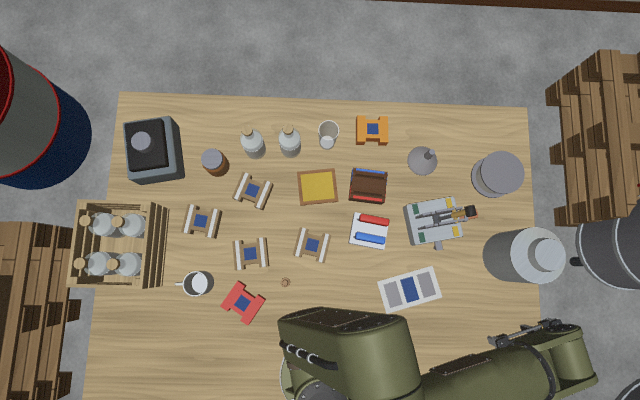

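View pics/wrist0.png

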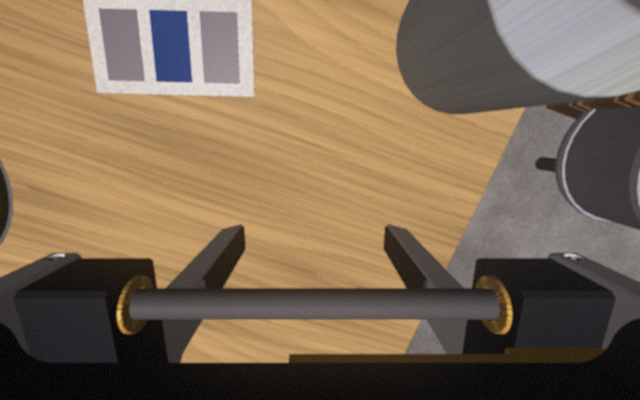

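```bash
cat > h.py <<'E'
import numpy as np, cv2
from station import get_obs,camera,masks_of
def world(c):
    R=cv2.Rodrigues(np.array(c["rvec"],float))[0];t=np.array(c["tvec"],float)
    H,W=c["range_z"].shape
    u,v=np.meshgrid(np.arange(W),np.arange(H));z=c["range_z"].astype(float)
    P=np.stack([(u-c["cx"])/c["fx"]*z,(v-c["cy"])/c["fy"]*z,z],-1)
    Pw=(P-t)@R
    Pw[z<=0]=np.nan
    return Pw
def proj(c,p):
    R=cv2.Rodrigues(np.array(c["rvec"],float))[0];q=R@np.array(p,float)+np.array(c["tvec"],float)
    return q[0]/q[2]*c["fx"]+c["cx"],q[1]/q[2]*c["fy"]+c["cy"]
def rect(pts):
    (cx,cy),(w,h),a=cv2.minAreaRect((pts[:,:2]*1000).astype(np.float32))
    if w>h: w,h,a=h,w,a-90   # a = direction of short side
    a=(a+90)%180-90
    return round(cx,1),round(cy,1),round(w,1),round(h,1),round(a,1)
def snap(cam,name,scale=1,crop=None):
    c=camera(cam);im=c["img"][:,:,::-1]
    if crop: im=im[crop[1]:crop[3],crop[0]:crop[2]]
    if scale!=1: im=cv2.resize(im,None,fx=scale,fy=scale,interpolation=cv2.INTER_CUBIC)
    cv2.imwrite(f"pics/{name}.png",im);return c
E
python3 - <<'E'
from h import *
for cam in ["top","scene"]:
    c=camera(cam);P=world(c)
    for th in ["carton1_mid","scraper_red_grip","scraper_blue_grip","lever","bottle1","jar","mug","beaker"]:
        for m in masks_of(th,cam):
            if m["conf"]<.2: continue
            p=P[m["mask"]];p=p[np.isfinite(p[:,0])]
            if len(p)<10: continue
            zt=np.percentile(p[:,2],95)
            q=p[(p[:,2]>zt-.012)]
            print(cam,th,round(m["conf"],2),m["extent"],"ztop",round(zt,3),"med",np.round(np.median(p,0),3),"rect",rect(q),c["img"][m["mask"]].mean(0).round())
    # board & block colours
    hsv=cv2.cvtColor(c["img"],cv2.COLOR_RGB2HSV)
    y=(hsv[...,0]>20)&(hsv[...,0]<32)&(hsv[...,1]>200)&(hsv[...,2]>150)
    n,l,s,ce=cv2.connectedComponentsWithStats(y.astype(np.uint8))
    for i in range(1,n):
        if s[i,4]>20:
            p=P[l==i];p=p[np.isfinite(p[:,0])];print("yellow",cam,s[i],np.median(p,0).round(3),rect(p))
E
```

```text
top carton1_mid 0.91 [294.5, 231.0, 328.2, 264.6] ztop 0.046 med [0.417 0.039 0.041] rect (419.4, 38.5, 90.9, 106.7, -12.3) [144. 138. 132.]
top carton1_mid 0.74 [232.8, 173.6, 275.6, 208.1] ztop 0.046 med [0.595 0.243 0.042] rect (598.1, 245.3, 96.5, 111.3, -19.7) [139. 131. 123.]
top scraper_red_grip 0.58 [359.2, 216.4, 389.3, 228.6] ztop 0.115 med [ 0.5   -0.156  0.111] rect (501.1, -159.5, 24.4, 93.1, -9.5) [178.  75.  68.]
top scraper_red_grip 0.37 [351.7, 167.7, 388.7, 202.6] ztop 0.067 med [ 0.622 -0.148  0.057] rect (626.9, -149.0, 106.3, 120.2, -5.5) [97. 70. 60.]
top scraper_blue_grip 0.58 [242.4, 127.8, 266.3, 160.2] ztop 0.213 med [0.735 0.237 0.139] rect (749.9, 244.4, 28.5, 31.0, -88.5) [152. 150. 141.]
top scraper_blue_grip 0.52 [352.8, 231.8, 386.0, 244.3] ztop 0.116 med [ 0.443 -0.144  0.111] rect (443.2, -147.7, 24.2, 94.6, -9.7) [ 86. 122. 186.]
top lever 0.73 [434.2, 202.2, 473.6, 223.1] ztop 0.229 med [ 0.518 -0.407  0.17 ] rect (522.9, -428.5, 29.9, 32.2, -81.2) [96. 89. 75.]
top bottle1 0.83 [239.8, 125.2, 264.9, 159.2] ztop 0.213 med [0.735 0.238 0.139] rect (
[... 2263 characters left out ...]
166.1, 466.1, 203.1] ztop 0.087 med [0.302 0.4   0.055] rect (287.0, 398.4, 76.3, 82.6, 44.7) [114. 109.  98.]
scene mug 0.43 [161.2, 158.9, 185.3, 187.7] ztop 0.227 med [ 0.527 -0.418  0.203] rect (525.9, -427.9, 25.9, 33.4, -84.8) [90. 76. 49.]
scene mug 0.29 [415.7, 264.9, 453.4, 311.9] ztop 0.102 med [0.708 0.368 0.08 ] rect (688.4, 372.6, 68.5, 70.4, -72.3) [116. 102.  90.]
scene beaker 0.74 [278.3, 269.3, 305.2, 315.0] ztop 0.13 med [ 0.795 -0.007  0.089] rect (789.2, -8.0, 64.3, 68.0, -77.7) [146. 142. 129.]
yellow scene [175 206   6   8  37] [ 0.571 -0.419  0.07 ] (572.2, -419.7, 13.4, 30.6, -76.2)
yellow scene [295 242  38  28 949] [0.626 0.022 0.013] (623.3, 21.9, 98.8, 109.4, 8.1)
```

Run:
```python
from h import *
snap("top","top_crop",3.2,(280,100,530,280));snap("scene","scene_crop",3.2,(140,140,390,320))
```

```text
(no output)
```

View pics/top_crop.png

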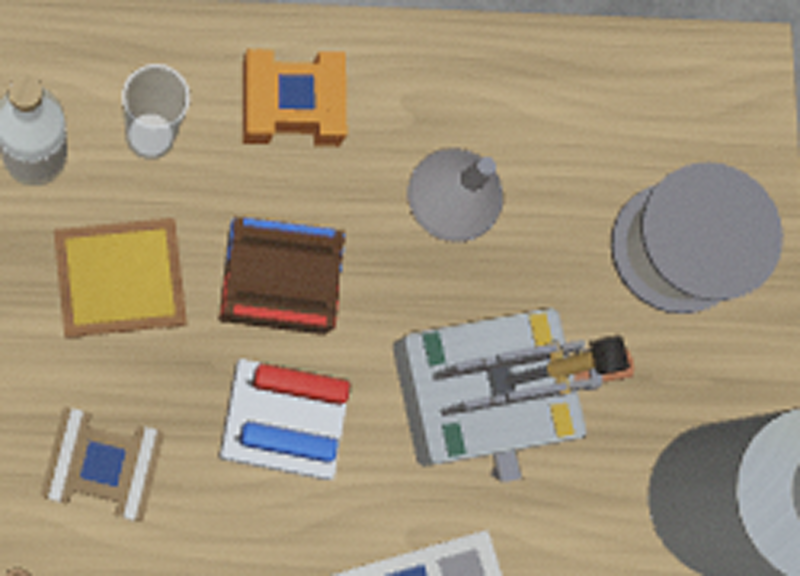

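View pics/scene_crop.png

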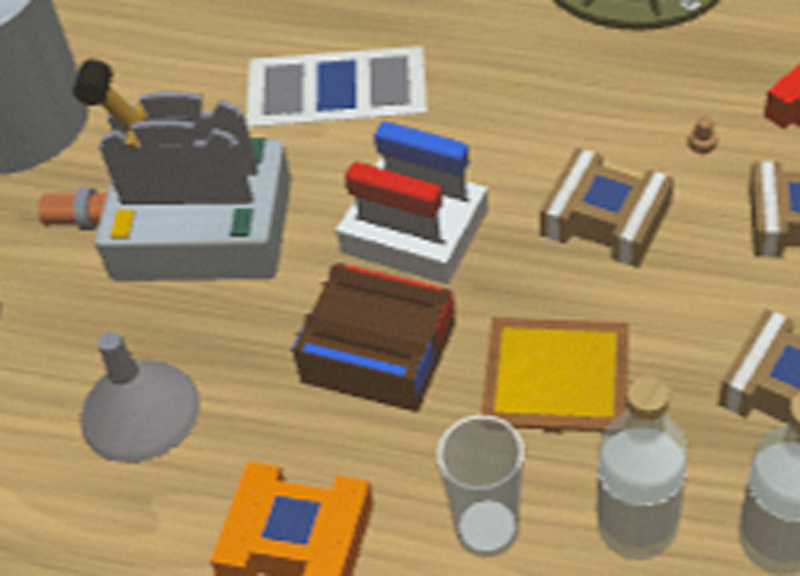

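```bash
cat > det.py <<'E'
from h import *
from scipy import ndimage
# heightmap based detection of cartons near top z 0.04 from both cameras
def blobs(c,zlo,zhi,amin=200):
    P=world(c);m=(P[...,2]>zlo)&(P[...,2]<zhi)&(P[...,0]<.9)&(abs(P[...,1])<.7)
    n,l,s,ce=cv2.connectedComponentsWithStats(m.astype(np.uint8),connectivity=4)
    for i in range(1,n):
        if s[i,4]>amin: yield l==i,P[l==i],s[i]
if __name__=="__main__":
    for cam in ["top","scene"]:
        c=camera(cam)
        for m,p,s in blobs(c,.030,.050):
            r=rect(p)
            print(cam,s[:4],r,np.median(p[:,2]).round(4),c["img"][m].mean(0).round())
        print("board")
        for m,p,s in blobs(c,.006,.020,400): print(cam,s[:4],rect(p),np.median(p[:,2]).round(4))
        print("block")
        for m,p,s in blobs(c,.052,.075,100): print(cam,s[:4],rect(p),np.median(p[:,2]).round(4))
E
python3 det.py
```

```text
top [357 115  31  29] (831.5, -163.9, 98.4, 108.1, 0.6) 0.0415 [173. 132.  81.]
top [232 172  41  37] (597.7, 245.4, 95.9, 110.9, -19.8) 0.0417 [143. 136. 128.]
top [181 204  40  34] (488.7, 410.9, 96.5, 112.5, -8.8) 0.0418 [141. 134. 127.]
top [349 212  39  38] (472.1, -154.7, 105.9, 120.5, -9.8) 0.0372 [199. 203. 208.]
top [293 227  38  36] (419.1, 36.9, 95.9, 110.0, -12.4) 0.0416 [145. 138. 130.]
top [232 237  36  33] (385.2, 240.6, 96.5, 110.8, 8.5) 0.0418 [144. 137. 129.]
top [220 281  45  45] (225.9, 256.4, 96.7, 110.5, -32.5) 0.0415 [172.  90.  94.]
board
top [297 168  42  38] (625.1, 22.9, 123.5, 139.8, 7.2) 0.0136
top [113 236  31  18] (403.3, 651.8, 57.1, 96.5, 1.2) 0.0121
block
top [133 121  48  62] (689.6, 524.6, 115.4, 242.5, 62.2) 0.0632
top [349 167  39  35] (627.0, -149.1, 107.5, 120.0, -5.5) 0.0583
top [405 196  58  49] (510.3, -370.5, 142.9, 170.2, 12.0) 0.0673
top [154 206  11  81] (401.4, 532.8, 8.3, 257.9, 89.9) 0.0607
top [489 233  19  47] (397.3, -576.8, 48.6, 151.7, -87.7) 0.0641
scene [432   0  40  11] (-1135.8, 467.1, 121.3, 225.2, 12.7) 0.038 [175. 105.  69
[... 1205 characters left out ...]
51  26] (436.4, -605.8, 75.9, 167.9, 43.0) 0.0636
scene [432 179  23  14] (309.6, 392.2, 35.9, 76.4, -13.7) 0.0634
scene [483 181  70  78] (438.3, 555.8, 145.2, 311.7, -56.5) 0.0595
scene [170 183  59  36] (514.8, -370.1, 138.8, 169.9, 11.9) 0.0657
scene [260 188  26  12] (444.3, -149.7, 8.1, 91.6, -9.0) 0.0623
scene [232 222  50  37] (626.9, -150.4, 109.8, 122.4, -5.2) 0.0567
scene [172 253  17  13] (737.8, -345.4, 35.9, 43.1, 45.3) 0.0597
scene [420 277  29  23] (707.8, 364.6, 38.4, 78.5, -23.6) 0.0668
scene [475 277  84  71] (765.6, 539.3, 120.1, 247.3, -40.7) 0.064
scene [327 293  26  14] (785.0, 122.8, 26.1, 67.7, 3.5) 0.064
scene [373 296  26  16] (774.3, 243.3, 27.4, 69.1, -3.5) 0.064
```

Run:
```python
from h import *
a=np.radians(12);ex=np.array([np.cos(a),np.sin(a)]);ey=np.array([-ex[1],ex[0]])
for cam in ["top","scene"]:
    c=camera(cam);P=world(c);R=cv2.Rodrigues(np.array(c["rvec"]))[0]
    d=P[...,:2]-np.array([.5125,-.3705])
    X=d@ex*1000;Y=d@ey*1000;Z=P[...,2]*1000
    m=(abs(X)<90)&(abs(Y)<110)
    g=m&(Z>85)
    print(cam)
    for lo in range(-100,100,10):
        q=g&(Y>=lo)&(Y<lo+10)
        if q.sum(): print(lo,[ (int(X[k]),int(Z[k])) for k in list(zip(*np.where(q)))][::max(1,q.sum()//14)])
    k=m&(Z>195);print("knob", X[k].min(),X[k].max(),Y[k].min(),Y[k].max(),Z[k].max())
    hsv=cv2.cvtColor(c["img"],cv2.COLOR_RGB2HSV);t=m&(Z<75)
    gr=t&(hsv[...,0]>60)&(hsv[...,0]<95)&(hsv[...,1]>90);ye=t&(hsv[...,0]>18)&(hsv[...,0]<33)&(hsv[...,1]>130)
    for nm,q in (("green",gr),("yel",ye)):
        n,l,s,_=cv2.connectedComponentsWithStats(q.astype(np.uint8))
        for i in range(1,n):
            if s[i,4]>8: print(nm,s[i,4],X[l==i].mean().round(1),Y[l==i].mean().round(1),Z[l==i].mean().round(1))
c=camera("wrist");R=cv2.Rodrigues(np.array(c["rvec"]))[0];p=-R.T@np.array(c["tvec"]);o=get_obs()
from scipy.spatial.transform import Rotation as Ro
print("cam in tool",Ro.from_euler("xyz",o["eef_rot"]).as_matrix().T@(p-o["ee_pos"]),"cam axes in tool",(R@Ro.from_euler("xyz",o["eef_rot"]).as_matrix()).round(2).tolist())
```

```text
top
-80 [(11, 219), (8, 224), (0, 219), (-12, 221), (-15, 220), (-17, 209)]
-70 [(12, 229), (9, 228), (16, 161), (6, 229), (5, 223), (3, 229), (2, 226), (0, 228), (13, 110), (-2, 230), (-3, 227), (-5, 229), (-6, 226), (-9, 225), (-11, 228), (-14, 227), (-17, 224), (-23, 127)]
-60 [(14, 225), (21, 166), (10, 226), (18, 159), (7, 228), (5, 225), (7, 195), (1, 224), (-1, 227), (-4, 225), (-7, 226), (-10, 227), (-13, 226), (-16, 225), (-17, 162), (-23, 163)]
-50 [(13, 220), (18, 165), (16, 165), (6, 224), (7, 181), (1, 220), (1, 202), (14, 93), (-4, 222), (-5, 201), (-6, 195), (-11, 222), (-12, 215), (-16, 218), (-19, 168), (-23, 169)]
-40 [(23, 153), (14, 157), (14, 116), (6, 177), (14, 94), (3, 175), (2, 163), (0, 185), (-2, 174), (-5, 188), (-6, 181), (-7, 170), (-9, 157), (-13, 160), (-16, 157), (-26, 160)]
-30 [(20, 180), (16, 177), (14, 152), (10, 154), (7, 153), (4, 158), (1, 157), (1, 138), (-1, 158), (-2, 143), (-5, 160), (-6, 144), (-7, 128), (-19, 177), (-23, 175), (-23, 124)]
-20 [(19, 175), (18, 179), (16, 176), (14, 168), (14, 142), (3, 128), (2, 135), (2, 119), (1, 122), (
[... 4046 characters left out ...]
, 130), (23, 121), (21, 110), (22, 101), (22, 93)]
50 [(-21, 163), (-19, 156), (-14, 148), (-21, 128), (19, 162), (18, 156), (15, 148), (-19, 107), (22, 142), (-17, 95), (23, 130), (23, 125), (21, 110), (23, 98)]
60 [(-21, 150), (-22, 144), (-16, 142), (-21, 131), (-17, 127), (-23, 116), (18, 151), (18, 147), (13, 137), (20, 140), (-19, 97), (-15, 97), (21, 132), (14, 120), (17, 119), (20, 113), (21, 105), (21, 100), (19, 89)]
knob -19.174743716837945 16.26559341714692 -73.7780028965787 -42.26519421005733 229.4848094582864
green 24 47.7 54.9 69.6
yel 40 47.7 -60.6 69.8
cam in tool [-0.07047126 -0.22019999 -0.00078319] cam axes in tool [[0.0, 0.0, 1.0], [0.97, -0.24, 0.0], [0.24, 0.97, -0.0]]
```

Run:
```python
from h import *
c=camera("top");P=world(c)
for nm,(x0,y0,x1,y1) in dict(tank=(475,220,570,290),lid=(468,148,528,200),funnel=(405,145,440,178)).items():
    p=P[y0:y1,x0:x1].reshape(-1,3);p=p[p[:,2]>.03]
    print(nm,p.min(0).round(3),p.max(0).round(3)); q=p[p[:,2]>.15]
    if len(q): print(q.min(0).round(3),q.max(0).round(3))
```

```text
tank [ 0.315 -0.722  0.03 ] [ 0.483 -0.551  0.257]
[ 0.315 -0.722  0.15 ] [ 0.483 -0.552  0.257]
lid [ 0.605 -0.674  0.03 ] [ 0.752 -0.524  0.093]
funnel [ 0.693 -0.385  0.03 ] [ 0.77  -0.307  0.121]
```

```bash
python3 -m jog '0 0 40 0 0 7 0.3;0 0 80 0 0 14 0.3;0 0 120 0 0 21 0.3;0 0 160 0 0 28 0.3;30 10 160 0 0 35 0.3;70 20 160 0 0 42 0.3;110 30 160 0 0 49 0.3;150 40 160 0 0 56 0.3;190 50 160 0 0 63 0.3;230 60 160 0 0 70 0.3'
```

```text
time_s: 2.28
ee_pos: [0.4068, -0.4605, 0.3259]
eef_rot: [-1.571, -0.0, -1.59]
force: [0.9, -0.5, 0.6]
grip_width: 0.0655
```

```bash
python3 -m jog '40 6 0 0 0 6.5 0.3;80 12 0 0 0 13 0.3;119 18 0 0 0 13.1 0.3;119 18 0 0 0 13.1 0.3'
python3 - <<'E'
from h import *
snap("wrist","w1");
E
```

```text
time_s: 2.62
ee_pos: [0.5313, -0.4399, 0.3222]
eef_rot: [-1.572, 0.004, -1.356]
force: [-1.2, 0.3, -1.7]
grip_width: 0.066
```

View pics/w1.png

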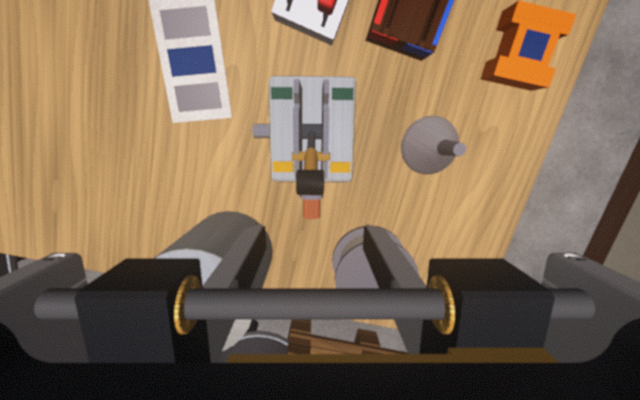

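```bash
python3 -m jog '-2 -1 -10 6.5 1.4 0 0.3;-4 -2 -20 13 2.8 0 0.3;-5 -2 -40 19.5 4.1 0 0.3;-5 -3 -60 22.4 4.8 0 0.3;-5 -3 -70 22.4 4.8 0 0.3;-5 -3 -70 22.4 4.8 0 0.3'
python3 - <<'E'
from h import *
from scipy.spatial.transform import Rotation as Ro
snap("wrist","w2")
c=camera("wrist");P=world(c)
a=np.radians(12);ex=np.array([np.cos(a),np.sin(a)]);ey=np.array([-ex[1],ex[0]])
d=P[...,:2]-np.array([.5125,-.3705]);X=d@ex*1000;Y=d@ey*1000;Z=P[...,2]*1000
k=(abs(X)<25)&(Y<-35)&(Y>-90)&(Z>190)&(Z<235);k[:,:280]&=True
print(k.sum());vv,uu=np.where(k);print(uu.min(),uu.max(),vv.min(),vv.max(),X[k].min(),X[k].max(),Y[k].mean())
o=get_obs();T=Ro.from_euler("xyz",o["eef_rot"]).as_matrix();print(T[:,1],T[:,2],np.degrees(np.arctan2(T[1,2],T[0,2])),o["ee_pos"])
E
```

```text
time_s: 3.17
ee_pos: [0.5223, -0.4451, 0.2489]
eef_rot: [-1.575, 0.408, -1.361]
force: [0.4, 1.1, -0.0]
grip_width: 0.0659
1068
302 336 193 224 -16.322836368471997 15.451678561842808 -61.271774483737886
[-0.08271243  0.38170902 -0.92057421] [ 9.77477947e-01  2.11037344e-01 -3.20146092e-04] 12.183150822049763 [ 0.52314446 -0.44443783  0.25427086]
```

View pics/w2.png

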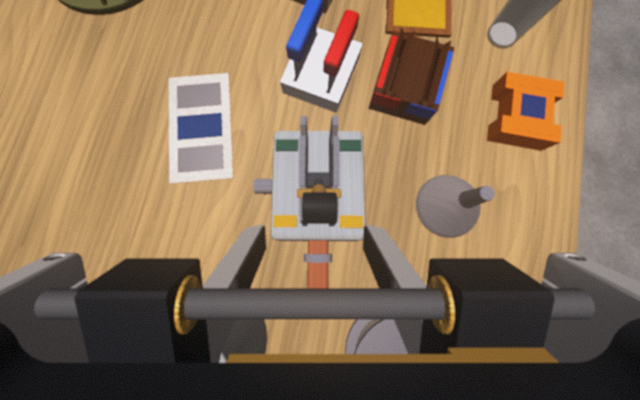

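```bash
python3 -m jog '3 5 -12 0 0 0 0.3;2 10 -23 0 0 0 0.3;1 15 -35 0 0 0 0.3;0 20 -46 0 0 0 0.3;-1 25 -58 0 0 0 0.3;-1 25 -58 0 0 0 0.3'
python3 - <<'E'
from h import *
snap("wrist","w3");snap("scene","s3",4,(120,120,260,240));print(get_obs()["ee_pos"])
E
```

```text
time_s: 3.77
ee_pos: [0.522, -0.4184, 0.1972]
eef_rot: [-1.571, 0.4, -1.357]
force: [-0.7, 0.6, -0.4]
grip_width: 0.0658
[ 0.52231576 -0.4194969   0.1988612 ]
```

View pics/w3.png

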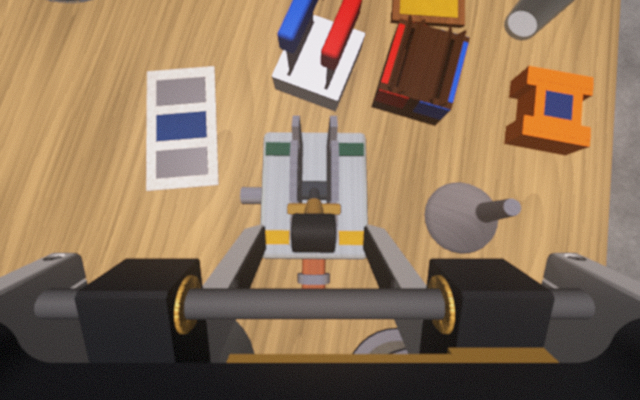

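View pics/s3.png

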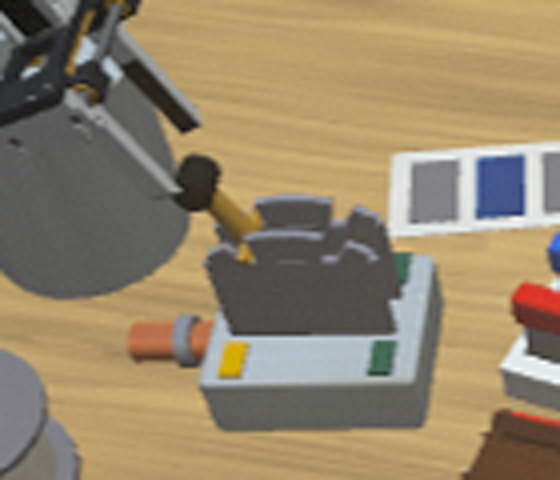

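Run:
```python
from h import *
from scipy.spatial.transform import Rotation as Ro
c=camera("scene");o=get_obs();T=Ro.from_euler("xyz",o["eef_rot"]).as_matrix();p=o["ee_pos"]
print(o["grip_width"])
for nm,q in dict(tcp=p,grasp=p-.019*T[:,1],tipR=p+.033*T[:,2],tipL=p-.033*T[:,2],kn=[.523,-.427,.214]).items():
    u,v=proj(c,q);print(nm,q,(u-120)*4,(v-120)*4)
P=world(c);a=np.radians(12);ex=np.array([np.cos(a),np.sin(a)]);ey=np.array([-ex[1],ex[0]])
d=P[...,:2]-np.array([.5125,-.3705]);X=d@ex*1000;Y=d@ey*1000;Z=P[...,2]*1000
k=(abs(X)<100)&(abs(Y+60)<60)&(Z>170)
vis=c["img"].copy()[:,:,::-1];
for v in range(158,186,2):
    print(v,[ (u,int(X[v,u]),int(Y[v,u]),int(Z[v,u])) for u in range(150,182,4) if k[v,u]])
```

```text
0.06611255566851486
tcp [ 0.52239138 -0.41976795  0.19876976] 214.41559200747884 195.81446078342265
grasp [ 0.52392541 -0.42697836  0.21628138] 198.2010103376988 178.83874714391425
tipR [ 0.55464721 -0.4127995   0.19881339] 205.50124140743344 227.5651196504357
tipL [ 0.49013554 -0.42673639  0.19872614] 223.02888219226952 165.13610285811433
kn [0.523, -0.427, 0.214] 199.5072129397305 180.2244355827147
158 [(150, 42, -84, 283), (154, 36, -76, 278)]
160 [(150, 41, -87, 275), (154, 45, -74, 278), (158, 37, -67, 270), (166, -10, -67, 225), (170, -7, -54, 228)]
162 [(150, 43, -88, 269), (154, 44, -76, 270), (158, 42, -67, 268), (166, 1, -64, 228), (170, 0, -53, 226), (174, -12, -47, 215)]
164 [(154, 44, -79, 262), (158, 42, -69, 260), (162, 33, -62, 251), (166, 10, -62, 229), (170, 6, -52, 225), (174, -3, -45, 216)]
166 [(154, 41, -82, 252), (158, 42, -71, 253), (162, 39, -61, 250), (166, 11, -63, 223), (170, 12, -51, 223), (174, -5, -48, 206)]
168 [(158, 43, -73, 246), (162, 38, -64, 241), (166, 12, -65, 215), (170, 13, -53, 216), (174, 0, -47, 203)]
170 [(166, 13, -66, 208), (170, 14, -55, 208), (174, 6, -47, 201), (178, -6, -40, 188)]
172 [(170, 15, -56, 201), (174, 10, -47, 196), (178, 2, -39, 188)]
174 [(174, 10, -49, 188), (178, 3, -40, 181)]
176 [(178, 6, -41, 175)]
178 []
180 []
182 []
184 []
```

Run:
```python
from h import *
from scipy.spatial.transform import Rotation as Ro
c=snap("scene","s4",5,(120,110,250,220));snap("top","t4",5,(400,180,520,280))
o=get_obs();T=Ro.from_euler("xyz",o["eef_rot"]).as_matrix();p=o["ee_pos"]
w=camera("wrist");P=world(w)
L=(P-p)@T*1000
# finger region points in tool frame
for v in (228,235,242,250,258,265):
    print(v,[(u,)+tuple(int(x) for x in L[v,u]) for u in list(range(225,275,8))+list(range(360,410,8))])
```

```text
228 [(225, 70, 183, -133), (233, 70, 182, -121), (241, 71, 184, -109), (249, -10, -47, -41), (257, -11, -48, -35), (265, -8, -41, -32), (273, 48, 121, -51), (360, 48, 120, 58), (368, -10, -48, 34), (376, -11, -49, 39), (384, 71, 184, 106), (392, 70, 183, 118), (400, 70, 182, 129), (408, 70, 184, 142)]
235 [(225, 80, 179, -133), (233, 80, 179, -121), (241, -10, -61, -43), (249, -10, -61, -38), (257, -11, -61, -33), (265, -3, -42, -32), (273, 55, 114, -51), (360, 56, 115, 58), (368, -9, -56, 33), (376, -10, -60, 37), (384, -10, -60, 42), (392, 80, 180, 117), (400, 80, 180, 129), (408, 79, 178, 141)]
242 [(225, 90, 175, -132), (233, 89, 175, -120), (241, -10, -71, -40), (249, -10, -71, -35), (257, -9, -68, -32), (265, 0, -44, -31), (273, 63, 111, -50), (360, 64, 111, 58), (368, -5, -58, 33), (376, -11, -72, 34), (384, -10, -71, 39), (392, -10, -71, 44), (400, 90, 175, 129), (408, 90, 175, 141)]
250 [(225, 101, 171, -132), (233, -10, -82, -41), (241, -10, -81, -37), (249, -10, -81, -33), (257, -4, -69, -32), (265, 5, -46, -31), (273, 74, 110, -51), (360, 74, 110, 58), (368, 0, -58, 33), (376, -9, -79, 33), (384, -11, -83, 36), (392, -10, -82, 41), (400, -10, -82, 45), (408, 101, 171, 140)]
258 [(225, -10, -91, -43), (233, -10, -92, -39), (241, -10, -92, -35), (249, -8, -88, -32), (257, 0, -70, -32), (265, 111, 166, -72), (273, 111, 166, -60), (360, 86, 114, 59), (368, 4, -59, 33), (376, -4, -79, 33), (384, -9, -90, 35), (392, -10, -91, 38), (400, -10, -92, 42), (408, 111, 166, 139)]
265 [(225, -10, -99, -40), (233, -10, -99, -37), (241, -10, -98, -33), (249, -5, -89, -32), (257, 3, -71, -32), (265, 120, 162, -71), (273, 121, 163, -60), (360, 121, 163, 68), (368, 121, 162, 80), (376, -1, -81, 33), (384, -8, -95, 34), (392, -10, -99, 36), (400, -10, -99, 40), (408, -10, -99, 44)]
```

View pics/s4.png

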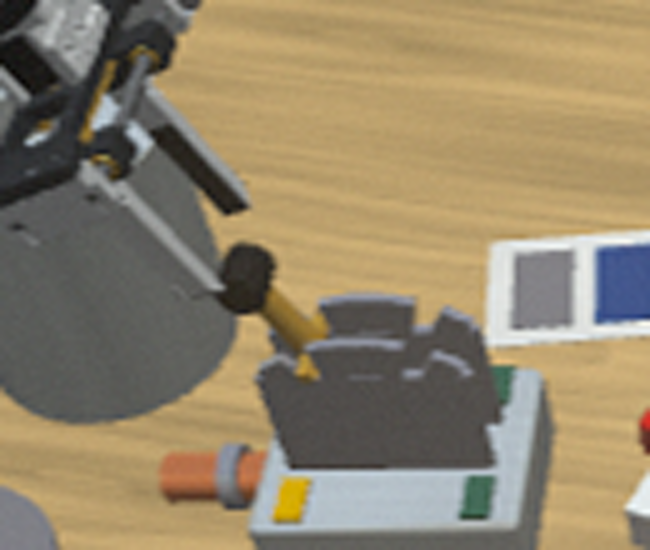

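View pics/t4.png

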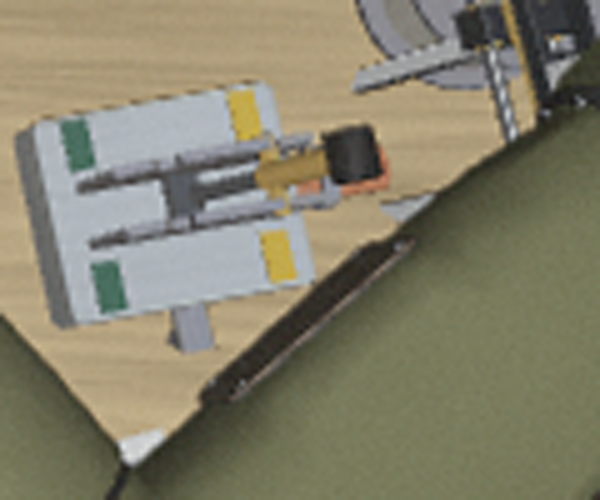

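Run:
```python
from h import *
from scipy.spatial.transform import Rotation as Ro
o=get_obs();T=Ro.from_euler("xyz",o["eef_rot"]).as_matrix();p=o["ee_pos"]
print(o)
for cam in ("scene","top","wrist"):
    w=camera(cam);P=world(w);L=(P-p)@T*1000
    for s in (1,-1):
        k=(abs(s*L[...,2]-39)<9)&(abs(L[...,0])<14)&(L[...,1]>-110)&(L[...,1]<30)
        q=L[k]
        if len(q): print(cam,s,len(q),np.percentile(q[:,1],[90,99,100]).round(),"x",q[:,0].min(),q[:,0].max(),"z",q[:,2].min(),q[:,2].max())
```

```text
{'time_s': 4.0667, 'qpos': array([-0.82419341,  0.84673584,  0.67489978,  0.21629556,  1.96000467,
       -0.98890346]), 'joint_vel': array([-0.00033575,  0.00848793,  0.00873906,  0.00061574, -0.0038181 ,
       -0.00025184]), 'tau': array([ 1.01829255e-01, -8.22484231e+01, -3.66242015e+01,  5.58347292e-01,
        9.65412520e-01,  9.45786276e-03]), 'ee_pos': array([ 0.52230981, -0.41987058,  0.19746092]), 'eef_rot': array([-1.57012497,  0.39962522, -1.35805456]), 'force': array([ 0.42035744, -0.86025449, -0.28271521]), 'moment': array([-0.25052683, -0.15203487, -0.00321361]), 'grip_width': 0.06561553135456263}
scene 1 167 [-52. -43. -41.] x -13.242792367943624 10.792615945013614 z 31.633377846851808 47.69545647263393
scene -1 168 [-48. -40. -39.] x -13.08859325786963 10.80549128446289 z -47.72355729360854 -30.309291023123432
top 1 96 [-51. -41. -40.] x -13.017192058005836 7.193737963947732 z 32.205949523765206 44.90728683855205
top -1 33 [-46. -42. -41.] x -12.751635954337381 -6.624051311998437 z -44.3197883897251 -33.35238032250871
wrist 1 1984 [-54. -42. -39.] x -11.28965374962156 7.520410391687812 z 33.186923308012986 45.99466364219895
wrist -1 1983 [-53. -42. -39.] x -11.424443134278409 7.415603680107906 z -44.84496792640612 -31.69527520736515
```

```bash
python3 -m jog '0 0 0 0 0 0 0.7;0 0 0 0 0 0 0.7;0 0 0 0 0 0 0.7;0 0 0 0 0 0 0.7;0 0 0 0 0 0 0.7;0 0 0 0 0 0 0.7' 5;python3 -m jog '0 0 0 0 0 0 0.7;0 0 0 0 0 0 0.7;0 0 0 0 0 0 0.7;0 0 0 0 0 0 0.7'; python3 -m jog '0 0 0 0 0 0 0.3;0 0 0 0 0 0 0.3;0 0 0 0 0 0 0.3;0 0 0 0 0 0 0.3;0 0 0 0 0 0 0.3;0 0 0 0 0 0 0.3'
```

```text
time_s: 4.72
ee_pos: [0.5222, -0.4196, 0.1965]
eef_rot: [-1.571, 0.401, -1.358]
force: [0.4, 0.1, 0.8]
grip_width: 0.03
time_s: 5.05
ee_pos: [0.5222, -0.4196, 0.1966]
eef_rot: [-1.571, 0.401, -1.358]
force: [-0.1, 0.1, -0.1]
grip_width: 0.0287
time_s: 5.55
ee_pos: [0.5222, -0.4196, 0.1965]
eef_rot: [-1.571, 0.401, -1.358]
force: [-0.0, 0.0, -0.0]
grip_width: 0.0643
```

```bash
python3 -m jog '-1 4 -9 0 0 0 0.3;-2 8 -18 0 0 0 0.3;-3 12 -28 0 0 0 0.3;-3 15 -37 0 0 0 0.3;-3 15 -37 0 0 0 0.3'
python3 - <<'E'
from h import *
snap("scene","s5",5,(120,110,250,220));snap("wrist","w5")
E
```

```text
time_s: 5.97
ee_pos: [0.5189, -0.4038, 0.1578]
eef_rot: [-1.572, 0.403, -1.359]
force: [-0.5, 0.4, -0.8]
grip_width: 0.0662
```

View pics/s5.png

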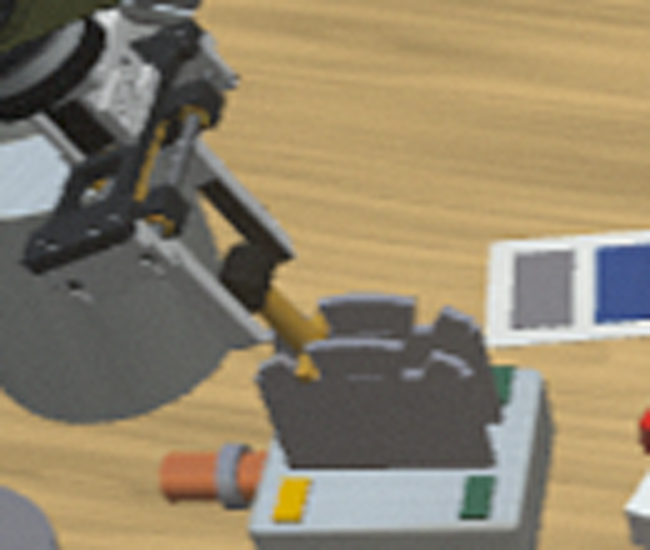

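View pics/w5.png

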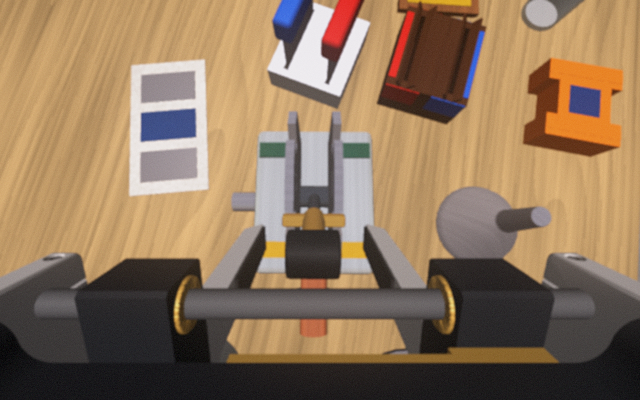

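```bash
python3 -m jog '0 0 0 0 0 0 0.8;0 0 0 0 0 0 0.8;0 0 0 0 0 0 0.8;0 0 0 0 0 0 0.8;0 0 0 0 0 0 0.8;0 0 0 0 0 0 0.8;0 0 0 0 0 0 0.8;0 0 0 0 0 0 0.8' 45
```

```text
time_s: 6.73
ee_pos: [0.519, -0.4048, 0.1599]
eef_rot: [-1.571, 0.401, -1.359]
force: [-2.6, -0.5, 1.8]
grip_width: 0.0317
```

```bash
python3 -m jog '0 -2 5 0 0 0 0.8;1 -4 10 0 0 0 0.8;1 -6 15 0 0 0 0.8;2 -8 20 0 0 0 0.8;2 -10 25 0 0 0 0.8;2 -10 25 0 0 0 0.8'
python3 - <<'E'
from h import *
from scipy.spatial.transform import Rotation as Ro
snap("scene","s6",5,(120,110,250,220))
o=get_obs();p=o["ee_pos"];print(o["force"],o["grip_width"])
T=Ro.from_euler("xyz",o["eef_rot"]).as_matrix();ax=T[:,2]
piv=np.array([.5113,-.3717,.08])
g=p-.059*T[:,1];r=g-piv;print("grasp",g,"radius",np.linalg.norm(r-ax*(r@ax)))
for d in (-5,-10,-15,-20,-25,-30,-35,-40,-45,-47):
    R=Ro.from_rotvec(ax*np.radians(d));s=piv+R.apply(p-piv)-p
    print((s*1000).round(1),(ax*d).round(1))
E
```

```text
time_s: 7.23
ee_pos: [0.5211, -0.4155, 0.1858]
eef_rot: [-1.571, 0.4, -1.359]
force: [-1.7, -0.3, -6.2]
grip_width: 0.0317
[-1.11191991 -0.13604896 -5.60699039] 0.0316181100418415
grasp [ 0.52594233 -0.43763967  0.23955713] radius 0.17326497958321355
[-2.   9.1  3.5] [-4.9 -1.1  0. ]
[-4.  18.5  6.1] [-9.8 -2.1  0. ]
[-6.1 28.1  7.9] [-14.7  -3.2   0. ]
[-8.1 37.8  8.9] [-19.6  -4.2   0. ]
[-10.2  47.6   9. ] [-24.4  -5.3   0. ]
[-12.3  57.3   8.2] [-29.3  -6.3   0. ]
[-14.4  66.9   6.5] [-34.2  -7.4   0. ]
[-16.4  76.3   4. ] [-39.1  -8.4   0. ]
[-18.4  85.5   0.7] [-44.   -9.5   0. ]
[-19.2  89.1  -0.9] [-45.9  -9.9   0. ]
```

View pics/s6.png

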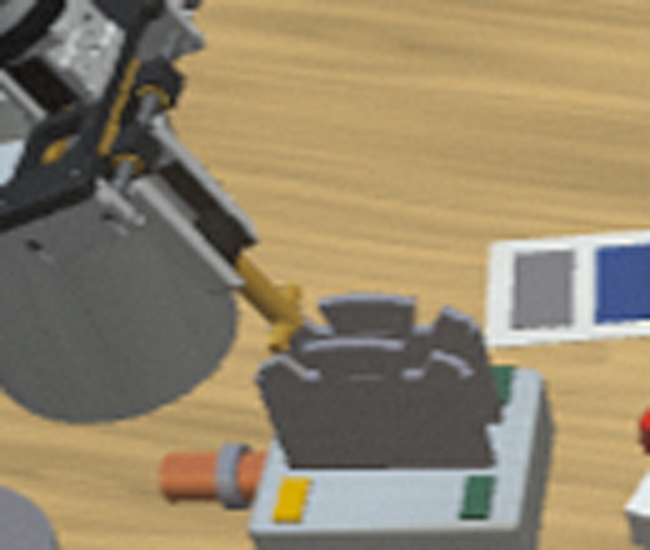

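```bash
python3 -m jog '-2 9 3.5 -4.9 -1.1 0 0.8;-4 18.5 6 -9.8 -2.1 0 0.8;-6 28 8 -14.7 -3.2 0 0.8;-8 38 9 -19.6 -4.2 0 0.8;-10 47.5 9 -24.4 -5.3 0 0.8;-12 57 8 -29.3 -6.3 0 0.8;-14.4 67 6.5 -34.2 -7.4 0 0.8;-16.4 76 4 -39.1 -8.4 0 0.8;-18.4 85.5 1 -44 -9.5 0 0.8;-18.8 87.5 0 -45 -9.7 0 0.8'
python3 - <<'E'
from h import *
from scipy.spatial.transform import Rotation as Ro
snap("scene","s7",5,(130,110,260,220))
o=get_obs();p=o["ee_pos"];print(o["force"],o["grip_width"])
T=Ro.from_euler("xyz",o["eef_rot"]).as_matrix();print(-T[:,1],o["qpos"])
E
```

```text
time_s: 8.12
ee_pos: [0.5019, -0.3254, 0.185]
eef_rot: [-1.571, -0.407, -1.356]
force: [1.4, -5.0, -4.1]
grip_width: 0.0315
[ 0.46358304 -2.62195297 -6.21636475] 0.03196737388421837
[-0.08310378  0.38450043  0.91937652] [-0.47962757  0.23586015  1.61566093 -0.3561731   1.05176655 -0.55318032]
```

View pics/s7.png

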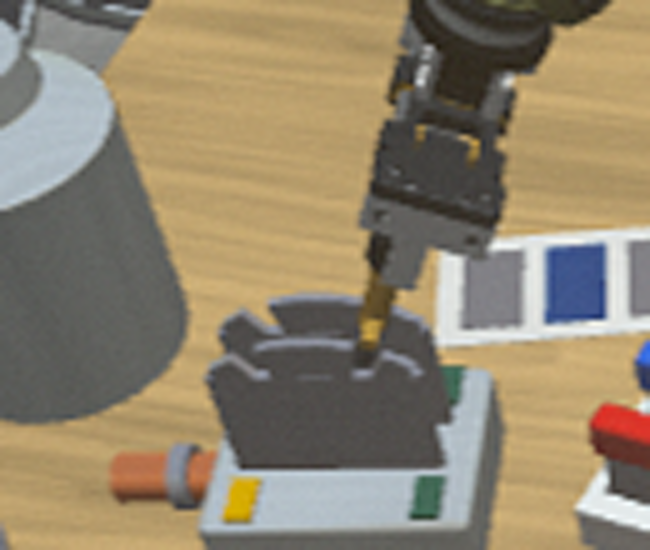

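Over the green notch. Lower along the lever.

```bash
python3 -m jog '0.4 -2 -4.6 0 0 0 0.8;1 -4 -9 0 0 0 0.8;1.3 -6 -14 0 0 0 0.8;1.7 -8 -18 0 0 0 0.8;2 -10 -23 0 0 0 0.8;2 -10 -25 0 0 0 0.8;2 -10 -25 0 0 0 0.8'
python3 - <<'E'
from h import *
from scipy.spatial.transform import Rotation as Ro
snap("scene","s8",5,(130,110,260,220))
o=get_obs();p=o["ee_pos"];print(o["force"],o["grip_width"],p)
T=Ro.from_euler("xyz",o["eef_rot"]).as_matrix();g=p-.059*T[:,1];ax=T[:,2];r=g-np.array([.5113,-.3717,.08]);print(np.linalg.norm(r-ax*(r@ax)))
E
```

```text
time_s: 8.75
ee_pos: [0.5043, -0.335, 0.1596]
eef_rot: [-1.571, -0.401, -1.357]
force: [-2.2, 13.5, 1.2]
grip_width: 0.0315
[-1.36077268 13.46771775  2.328679  ] 0.03165539207224757 [ 0.50429674 -0.33506016  0.1596083 ]
0.1468859639657047
```

View pics/s8.png

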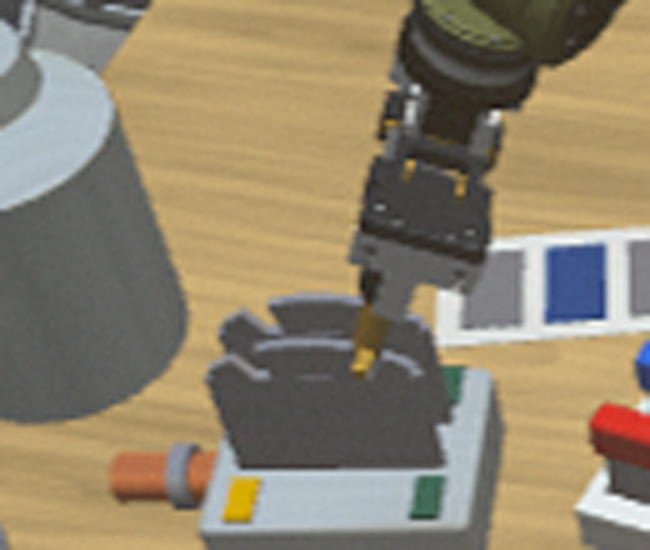

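```bash
python3 -m jog '0 2 -1 0 0 0 0.8;0 3 -3 0 0 0 0.8;0 3 -3 0 0 0 0.8;0 3 -3 0 0 0 0.3;0 3 -3 0 0 0 0.3;0 3 -3 0 0 0 0.3;0 3 -3 0 0 0 0.3;0 3 -3 0 0 0 0.3;0 3 -3 0 0 0 0.3'; python3 -m jog '-1 8 18 0 0 0 0.3;-3 16 37 0 0 0 0.3;-5 24 55 0 0 0 0.3;-7 31 74 0 0 0 0.3;-9 39 92 0 0 0 0.3;-9 39 92 0 0 0 0.3';  python3 - <<'E'
from h import *
c=snap("scene","s9",5,(130,110,260,220));w=snap("wrist","w9")
a=np.radians(12);ex=np.array([np.cos(a),np.sin(a)]);ey=np.array([-ex[1],ex[0]])
for c in (c,w,camera("top")):
    P=world(c);d=P[...,:2]-np.array([.5113,-.3717]);X=d@ex*1000;Y=d@ey*1000;Z=P[...,2]*1000
    k=(abs(X)<22)&(Y>25)&(Y<90)&(Z>190)&(Z<238)
    if k.any(): print(X[k].min(),X[k].max(),Y[k].min(),Y[k].max(),Z[k].min(),np.percentile(Z[k],98))
E
```

```text
time_s: 9.55
ee_pos: [0.5043, -0.3321, 0.1565]
eef_rot: [-1.571, -0.401, -1.357]
force: [0.5, -0.3, -0.5]
grip_width: 0.0651
time_s: 10.05
ee_pos: [0.4963, -0.2926, 0.2524]
eef_rot: [-1.566, -0.404, -1.358]
force: [-0.1, -0.8, 0.2]
grip_width: 0.0657
-17.40903613539589 18.41911738151601 36.34032679543117 70.45062795908275 190.67565801761396 229.94777134154074
-14.182724558007632 17.110546635917995 43.805204024909344 71.92654357019995 207.00560762013785 230.272248559811
```

View pics/s9.png

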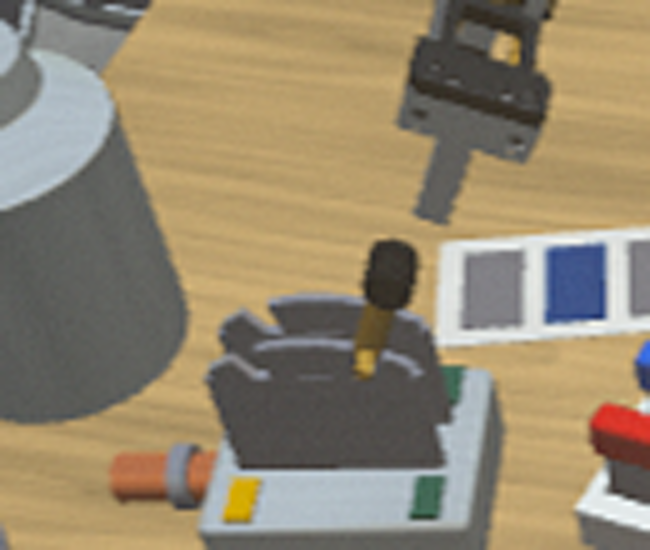

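View pics/w9.png

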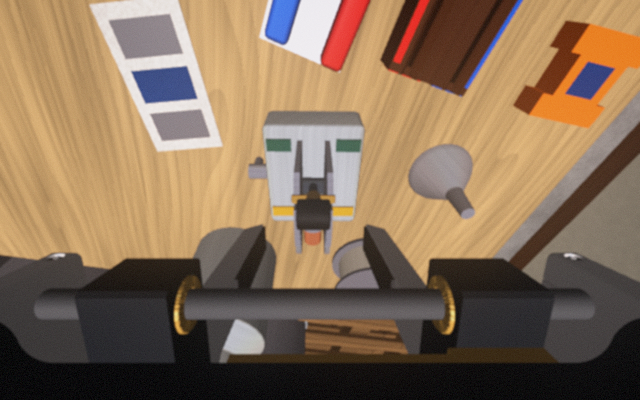

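```bash
python3 -m jog '-2 10 30 5 1.1 0 0.47;0 30 50 10 2.2 0 0.47;0 60 50 15 3.2 0 0.47;0 90 50 20 4.3 0 0.47;0 115 50 22.6 4.8 0 0.47;0 130 0 22.6 4.8 0 0.47;0 130 -20 22.6 4.8 0 0.47;0 130 -20 22.6 4.8 0 0.47'
python3 - <<'E'
from h import *
from scipy.spatial.transform import Rotation as Ro
o=get_obs();T=Ro.from_euler("xyz",o["eef_rot"]).as_matrix();print(T[:,1],np.degrees(np.arctan2(T[1,2],T[0,2])),o["ee_pos"])
E
```

```text
time_s: 10.87
ee_pos: [0.4929, -0.1619, 0.2208]
eef_rot: [-1.578, 0.009, -1.357]
force: [0.7, 0.1, -1.3]
grip_width: 0.0496
[-0.00918408  0.00689085 -0.99993408] 12.264674472448782 [ 0.49290001 -0.16190464  0.22078562]
```

```bash
python3 -m jog '4 1 0 0 0 -7 0.47;8 2 0 0 0 -14 0.47;8 2 0 0 0 -21 0.47;8 2 0 0 0 -22 0.47;8 2 0 0 0 -22 0.47'
cat > st.py <<'E'
from h import *
from scipy.spatial.transform import Rotation as Ro
def st():
    o=get_obs();T=Ro.from_euler("xyz",o["eef_rot"]).as_matrix()
    print("down",T[:,1].round(4),"jaw",np.degrees(np.arctan2(T[1,2],T[0,2])).round(2),"tip",((o["ee_pos"]-.04*T[:,1])*1000).round(1),"F",o["force"].round(1),"w",round(o["grip_width"]*1000,1),"t",o["time_s"])
    return o,T
if __name__=="__main__": st()
E
python3 - <<'E'
from st import *
st()
snap("wrist","w10");snap("scene","s10",4,(180,150,320,290))
for cam in ("top","scene","wrist"):
    c=camera(cam);P=world(c)
    hsv=cv2.cvtColor(c["img"],cv2.COLOR_RGB2HSV)
    for nm,col in (("red",((hsv[...,0]<8)|(hsv[...,0]>172))),("blue",(hsv[...,0]>100)&(hsv[...,0]<125))):
        k=col&(hsv[...,1]>120)&(P[...,2]>.1)&(P[...,2]<.125)&(P[...,0]<.56)&(P[...,1]<-.05)
        if k.sum()>20: print(cam,nm,k.sum(),rect(P[k]),np.percentile(P[k][:,2],[10,50,90]).round(4))
E
```

```text
time_s: 11.28
ee_pos: [0.5011, -0.1604, 0.2214]
eef_rot: [-1.578, 0.009, -1.739]
force: [0.1, 0.6, 0.2]
grip_width: 0.0497
down [-0.0058  0.0097 -0.9999] jaw -9.64 tip [ 501.3 -160.8  261.4] F [0.1 0.6 0.2] w 49.7 t 11.2833
top red 72 (506.4, -130.1, 22.7, 32.3, -10.0) [0.1079 0.1121 0.1151]
top blue 53 (447.4, -113.8, 21.7, 25.3, -12.7) [0.1072 0.111  0.114 ]
scene red 222 (503.0, -160.8, 26.1, 97.2, -10.3) [0.1034 0.1095 0.1128]
scene blue 160 (444.7, -149.6, 24.1, 94.9, -7.7) [0.107  0.1102 0.113 ]
wrist red 1370 (502.2, -159.4, 21.0, 93.7, -9.9) [0.1107 0.112  0.1131]
wrist blue 1344 (444.2, -146.6, 21.9, 91.0, -9.3) [0.1107 0.112  0.1131]
```

View pics/w10.png

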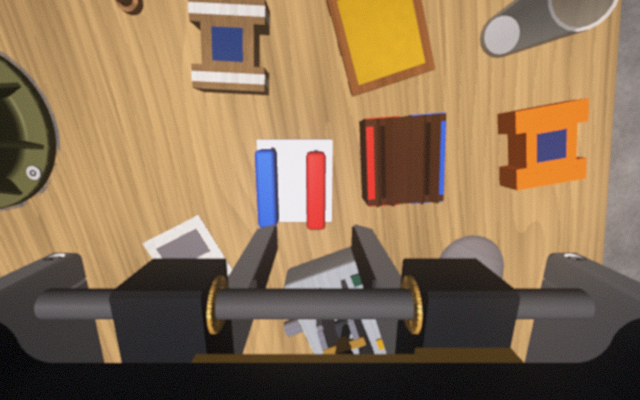

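View pics/s10.png

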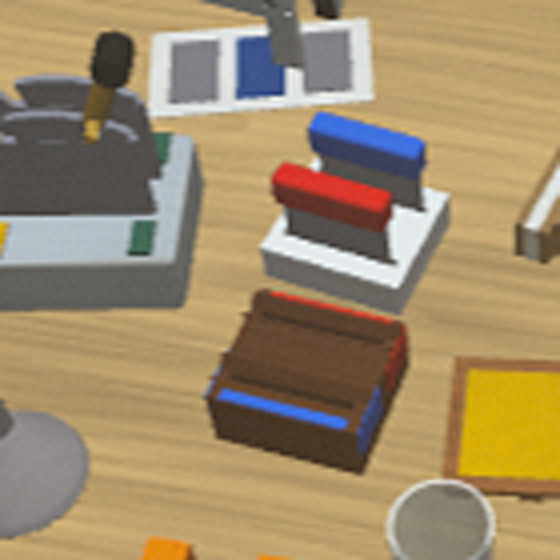

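```bash
python3 -m jog '0 1 -35 -0.5 -0.3 0 0.47;0 1 -70 -0.5 -0.3 0 0.47;0 1 -105 -0.5 -0.3 0 0.47;0 1 -140 -0.5 -0.3 0 0.47;0 1 -165 -0.5 -0.3 0 0.47;0 1 -183 -0.5 -0.3 0 0.47;0 1 -183 -0.5 -0.3 0 0.47'
python3 - <<'E'
from st import *
st()
snap("wrist","w11");snap("scene","s11",4,(180,150,320,290))
E
```

```text
time_s: 12.12
ee_pos: [0.499, -0.1583, 0.0346]
eef_rot: [-1.577, 0.002, -1.738]
force: [-0.5, -1.1, -0.4]
grip_width: 0.0498
down [-0.0059  0.0031 -1.    ] jaw -9.57 tip [ 499.2 -158.5   74.6] F [-0.5 -1.1 -0.4] w 49.8 t 12.1167
```

View pics/w11.png

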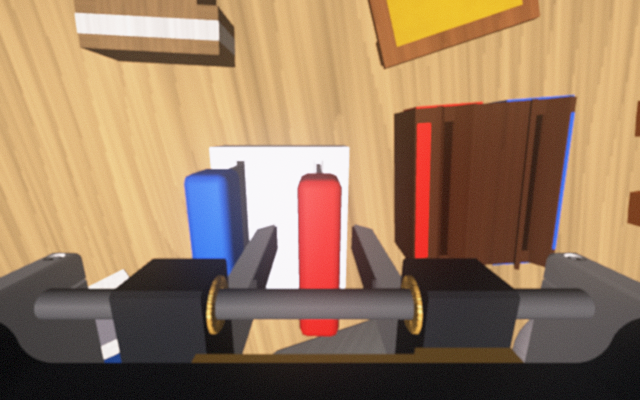

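View pics/s11.png

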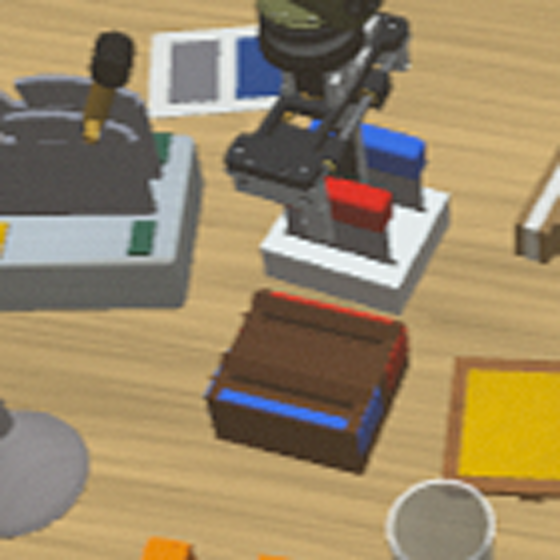

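```bash
python3 -m jog '3 -1.5 3 -0.2 -0.3 0 0.47;3 -1.5 3 -0.2 -0.3 0 0.47;3 -1.5 3 -0.2 -0.3 0 0.47;3 -1.5 3 -0.2 -0.3 0 0.9;3 -1.5 3 -0.2 -0.3 0 0.9;3 -1.5 3 -0.2 -0.3 0 0.9;3 -1.5 3 -0.2 -0.3 0 0.9;3 -1.5 3 -0.2 -0.3 0 0.9;3 -1.5 3 -0.2 -0.3 0 0.9;3 -1.5 3 -0.2 -0.3 0 0.9' 40; python3 st.py
```

```text
time_s: 13.05
ee_pos: [0.5037, -0.1605, 0.0414]
eef_rot: [-1.567, -0.002, -1.738]
force: [-2.3, 0.4, 2.9]
grip_width: 0.0238
down [ 0.0035 -0.0021 -1.    ] jaw -9.59 tip [ 503.6 -160.4   81.4] F [-2.3  0.4  2.9] w 23.8 t 13.05
```

```bash
python3 -m jog '0 0 15 0 0 0 0.9;0 0 30 0 0 0 0.9;0 0 50 0 0 0 0.9;0 0 75 0 0 0 0.9;0 0 100 0 0 0 0.9;0 0 105 0 0 0 0.9'
python3 - <<'E'
from st import *
st();snap("wrist","w12")
a=np.radians(-5.4);ex=np.array([np.cos(a),np.sin(a)]);ey=np.array([-ex[1],ex[0]])
for cam in ("wrist","top","scene"):
    c=camera(cam);P=world(c);d=P[...,:2]-np.array([.627,-.1495]);X=d@ex*1000;Y=d@ey*1000;Z=P[...,2]*1000
    m=(abs(X)<65)&(abs(Y)<68)&(Z>45)&(Z<72)
    print(cam,rect(P[m]))
    m=(abs(Y)<40)&(abs(X)<60)&(Z<80)
    for lo in range(-58,58,2):
        k=m&(X>=lo)&(X<lo+2)
        if k.sum()>3: print(lo+1,k.sum(),Z[k].mean().round(0),Z[k].min().round(0),c["img"][k].mean(0).round(),end=" | ")
    print()
E
```

```text
time_s: 13.55
ee_pos: [0.5052, -0.1611, 0.1501]
eef_rot: [-1.561, -0.003, -1.738]
force: [0.8, -0.6, -0.8]
grip_width: 0.024
down [ 0.0088 -0.0042 -1.    ] jaw -9.58 tip [ 504.9 -160.9  190.1] F [ 0.8 -0.6 -0.8] w 24.0 t 13.55
wrist (627.6, -149.7, 107.0, 121.2, -5.4)
-57 94 1.0 -0.0 [199. 158. 108.] | -55 98 1.0 -0.0 [194. 153. 105.] | -53 670 29.0 -0.0 [88. 55. 39.] | -51 148 57.0 18.0 [217.  59.  47.] | -49 129 57.0 56.0 [237.  61.  51.] | -47 134 57.0 56.0 [236.  60.  50.] | -45 126 58.0 56.0 [236.  60.  49.] | -43 142 59.0 56.0 [181.  59.  44.] | -41 276 62.0 55.0 [105.  58.  38.] | -39 90 66.0 54.0 [86. 50. 33.] | -37 74 63.0 61.0 [81. 47. 31.] | -35 71 60.0 58.0 [78. 46. 30.] | -33 70 57.0 55.0 [71. 42. 28.] | -27 237 47.0 33.0 [70. 41. 27.] | -25 375 50.0 31.0 [77. 45. 29.] | -23 200 61.0 58.0 [91. 51. 32.] | -21 192 64.0 61.0 [90. 51. 32.] | -19 139 66.0 64.0 [92. 53. 34.] | -17 68 66.0 64.0 [94. 55. 36.] | -13 116 56.0 55.0 [92. 53. 35.] | -11 136 56.0 54.0 [93. 54. 35.] | -9 119 56.0 55.0 [94. 54. 36.] | -7 135 56.0 54.0 [94. 54. 36.] | -5 128 56.0 55.0 [94. 55. 36.] | -3 
[... 3369 characters left out ...]
.0 51.0 [101.  73.  52.] | 7 10 55.0 52.0 [102.  74.  52.] | 9 13 56.0 54.0 [103.  74.  52.] | 11 8 57.0 55.0 [105.  75.  53.] | 17 5 63.0 61.0 [100.  73.  51.] | 19 19 64.0 57.0 [97. 70. 49.] | 21 33 63.0 58.0 [94. 68. 48.] | 23 33 58.0 43.0 [91. 66. 46.] | 25 48 52.0 43.0 [81. 61. 44.] | 27 22 54.0 47.0 [79. 60. 44.] | 37 16 54.0 50.0 [108.  74.  45.] | 39 25 61.0 52.0 [97. 70. 49.] | 41 24 60.0 53.0 [100.  78.  70.] | 43 20 58.0 52.0 [ 87.  92. 133.] | 45 13 57.0 53.0 [ 68. 113. 223.] | 47 18 56.0 54.0 [ 64. 117. 233.] | 49 24 47.0 15.0 [ 68.  93. 158.] | 51 133 28.0 -3.0 [75. 64. 58.] | 53 129 28.0 -4.0 [80. 66. 55.] | 55 32 15.0 -5.0 [140. 117.  79.] | 57 10 -0.0 -4.0 [187. 160. 108.] |
```

View pics/w12.png

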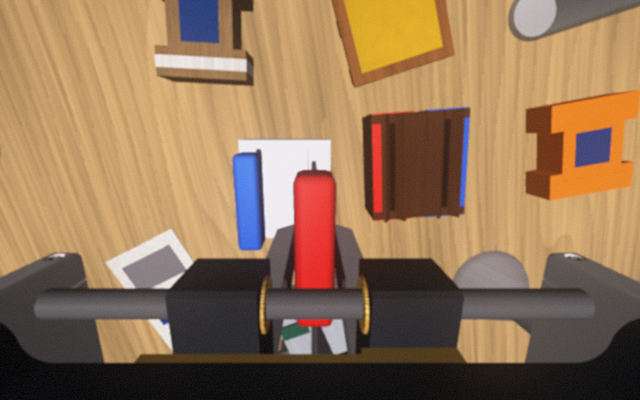

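```bash
python3 -m jog '31 4.5 0 -0.1 -0.2 2 0.9;62 9 0 -0.2 -0.4 4 0.9;92 13.5 0 -0.2 -0.5 4.2 0.9;92.5 13.5 0 -0.2 -0.5 4.2 0.9;92.5 13.5 0 -0.2 -0.5 4.2 0.9;92.5 13.5 0 -0.2 -0.5 4.2 0.9'
python3 - <<'E'
from st import *
o,T=st();snap("wrist","w13");c=snap("scene","s13",4,(200,160,340,300))
t=o["ee_pos"]-.04*T[:,1]
for cam in ("scene","top","wrist"):
    c=camera(cam);P=world(c);L=(P-t)@T*1000
    hsv=cv2.cvtColor(c["img"],cv2.COLOR_RGB2HSV)
    k=((hsv[...,0]<8)|(hsv[...,0]>172))&(hsv[...,1]>120)&(abs(L[...,0])<70)&(abs(L[...,2])<30)&(abs(L[...,1]+19)<25)
    if k.sum()>10: print(cam,"handle",L[k].min(0).round(),L[k].max(0).round())
    k=(L[...,1]>10)&(L[...,1]<78)&(abs(L[...,0])<60)&(abs(L[...,2])<12)
    print(cam,k.sum())
    for lo in range(10,80,10):
        q=k&(L[...,1]>=lo)&(L[...,1]<lo+10)
        if q.sum()>3: print(lo,"z",np.percentile(L[q][:,2],[5,50,95]).round(1),"x",L[q][:,0].min().round(1),L[q][:,0].max().round(1))
E
```

```text
time_s: 14.25
ee_pos: [0.5947, -0.1467, 0.1431]
eef_rot: [-1.562, -0.003, -1.665]
force: [-0.1, -0.2, -2.2]
grip_width: 0.0237
down [ 0.0081 -0.0037 -1.    ] jaw -5.39 tip [ 594.4 -146.5  183.1] F [-0.1 -0.2 -2.2] w 23.7 t 14.25
scene handle [-47. -39. -12.] [45.  0. 15.]
scene 397
10 z [-0.6  1.1  2.9] x -42.9 45.2
20 z [-1.7  1.1  3.2] x -43.2 48.0
30 z [-1.4  0.8  3. ] x -44.1 45.9
40 z [-1.3  0.8  3.5] x -42.6 46.5
50 z [-1.2  0.8  2.7] x -43.1 48.5
60 z [-1.2  0.9  3.2] x -42.4 46.4
70 z [-1.   0.5  2.1] x -40.8 44.1
top handle [-47. -36. -11.] [-42. -10.  10.]
top 8
60 z [-2.3 -2.2  0.3] x -43.9 -37.3
wrist handle [-48. -44. -13.] [47. -8. 13.]
wrist 46
10 z [-0.7  0.9  2.5] x -44.6 -44.2
20 z [-0.9  0.6  2.1] x -44.5 -44.2
30 z [-0.8  0.6  2. ] x -44.6 -44.3
40 z [-1.   0.6  2.2] x -44.5 -44.4
50 z [-0.9  0.6  2.2] x -44.4 -44.3
60 z [-0.9  0.7  2.2] x -44.4 -44.3
70 z [-0.9  0.7  2.3] x -44.5 -44.3
```

View pics/s13.png

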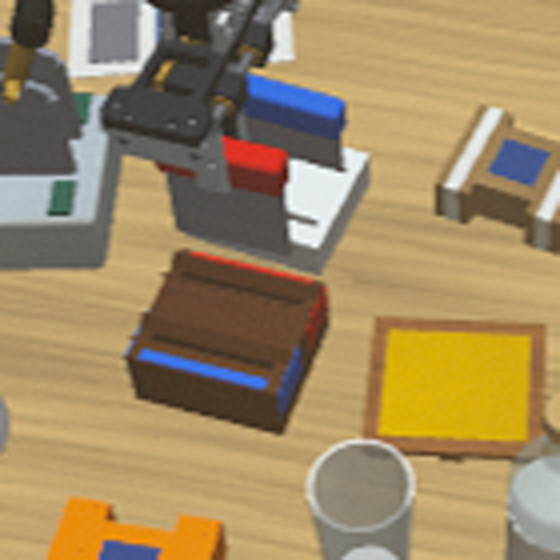

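View pics/w13.png

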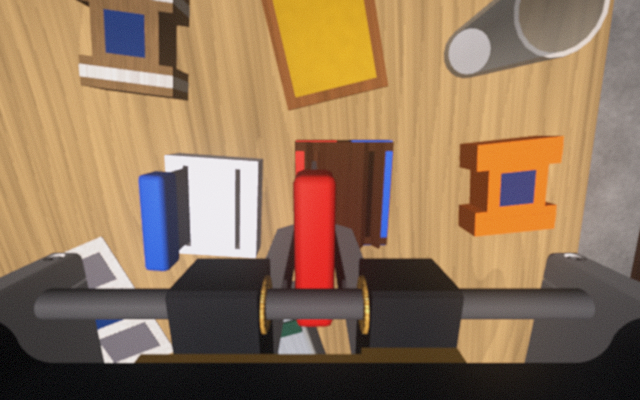

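```bash
python3 -m jog '2.6 0.4 0 0.2 0.45 0 0.9;2.6 0.4 -15 0.2 0.45 0 0.9;2.6 0.4 -30 0.2 0.45 0 0.9;2.6 0.4 -30 0.2 0.45 0 0.9;2.6 0.4 -30 0.2 0.45 0 0.9'
cat > blade.py <<'E'
from st import *
import sys
def run(slot,yaw=-5.4):
    o,T=st();t=o["ee_pos"]-.04*T[:,1]
    for cam in ("scene","wrist"):
        c=camera(cam);P=world(c);L=(P-t)@T*1000
        k=(L[...,1]>10)&(L[...,1]<72)&(abs(L[...,0])<52)&(abs(L[...,2])<5)&(P[...,2]>.07)
        if k.sum()<8: print(cam,"few");continue
        a=np.radians(yaw);ex=np.array([np.cos(a),np.sin(a)])
        q=P[k];X=((q[:,:2]-slot)@ex)*1000;Y=((q[:,:2]-slot)@np.array([-ex[1],ex[0]]))*1000
        print(cam,k.sum(),"X rel slot",np.percentile(X,[5,50,95]).round(1),"Y",Y.min().round(1),Y.max().round(1),"zmin",q[:,2].min().round(3))
run(np.array([float(sys.argv[1]),float(sys.argv[2])]))
E
python3 blade.py .5976 -.1468
```

```text
time_s: 14.92
ee_pos: [0.5976, -0.1467, 0.1149]
eef_rot: [-1.569, -0.0, -1.666]
force: [-0.7, 0.0, -1.2]
grip_width: 0.0238
down [ 2.e-03 -7.e-04 -1.e+00] jaw -5.43 tip [ 597.5 -146.6  154.9] F [-0.7  0.  -1.2] w 23.8 t 14.9167
scene 357 X rel slot [-1.3  0.9  3. ] Y -47.1 44.4 zmin 0.084
wrist 42 X rel slot [-1.   0.6  2.3] Y 44.7 44.9 zmin 0.083
```

```bash
python3 -m jog '-0.4 0 -10 0 0.1 0 0.9;-0.4 0 -16 0 0.1 0 0.9;-0.4 0 -22 0 0.1 0 0.9;-0.4 0 -28 0 0.1 0 0.9;-0.4 0 -34 0 0.1 0 0.9;-0.4 0 -40 0 0.1 0 0.9'; python3 st.py
```

```text
time_s: 15.52
ee_pos: [0.5978, -0.1468, 0.0754]
eef_rot: [-1.568, -0.001, -1.665]
force: [-0.3, -0.7, -1.7]
grip_width: 0.024
down [ 0.0023 -0.0013 -1.    ] jaw -5.42 tip [ 597.7 -146.7  115.4] F [-0.3 -0.7 -1.7] w 24.0 t 15.5167
```

No force, edge at about z=40 inside the slot. Continue to the floor.

```bash
python3 -m jog '0 0 -6 0 0 0 0.9;0 0 -12 0 0 0 0.9;0 0 -18 0 0 0 0.9;0 0 -24 0 0 0 0.9;0 0 -28 0 0 0 0.9;0 0 -31 0 0 0 0.9;0 0 -31 0 0 0 0.9'
python3 - <<'E'
from st import *
st();snap("wrist","w14");c=snap("scene","s14",4,(200,160,340,300))
E
```

```text
time_s: 16.1
ee_pos: [0.5981, -0.1469, 0.0455]
eef_rot: [-1.567, -0.001, -1.665]
force: [-3.5, 1.9, 8.0]
grip_width: 0.0237
down [ 0.0032 -0.0016 -1.    ] jaw -5.42 tip [ 597.9 -146.8   85.5] F [-3.5  1.9  8. ] w 23.7 t 16.1
```

View pics/s14.png

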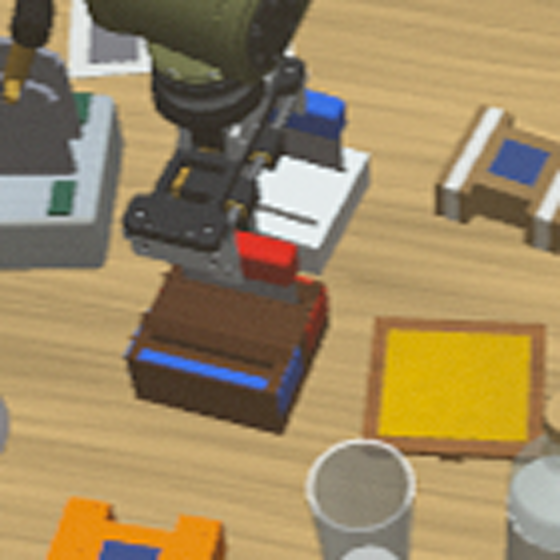

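```bash
python3 -m jog '0 0 0 0 0 0 0.47;0 0 0 0 0 0 0.47;0 0 0 0 0 0 0.47;0 0 0 0 0 0 0.47;0 0 0 0 0 0 0.47;0 0 20 0 0 0 0.47;0 0 50 0 0 0 0.47;0 0 85 0 0 0 0.47;0 0 120 0 0 0 0.47;0 0 130 0 0 0 0.47'
python3 - <<'E'
from st import *
st();snap("wrist","w15")
for cam in ("top","scene","wrist"):
    c=camera(cam);P=world(c)
    hsv=cv2.cvtColor(c["img"],cv2.COLOR_RGB2HSV)
    for nm,col in (("red",((hsv[...,0]<8)|(hsv[...,0]>172))),("blue",(hsv[...,0]>100)&(hsv[...,0]<125))):
        k=col&(hsv[...,1]>120)&(P[...,2]>.1)&(P[...,2]<.13)&(P[...,0]<.66)&(P[...,1]<-.05)
        if k.sum()>20: print(cam,nm,k.sum(),rect(P[k]),np.percentile(P[k][:,2],[10,50,90]).round(4))
E
```

```text
time_s: 17.03
ee_pos: [0.5996, -0.1473, 0.1813]
eef_rot: [-1.56, -0.003, -1.665]
force: [0.6, -0.4, 0.7]
grip_width: 0.0498
down [ 0.0101 -0.0037 -0.9999] jaw -5.42 tip [ 599.2 -147.2  221.3] F [ 0.6 -0.4  0.7] w 49.8 t 17.0333
top red 31 (600.8, -107.0, 13.1, 21.6, 88.7) [0.1116 0.1152 0.1181]
scene red 274 (598.7, -148.1, 25.9, 96.4, -6.3) [0.1043 0.1135 0.1168]
scene blue 138 (444.6, -142.3, 23.6, 82.9, -9.0) [0.107  0.1103 0.1128]
wrist red 2038 (598.7, -146.2, 23.5, 94.1, -5.7) [0.1139 0.1159 0.1169]
wrist blue 1831 (444.8, -146.5, 23.0, 92.8, -8.9) [0.1103 0.112  0.113 ]
```

View pics/w15.png

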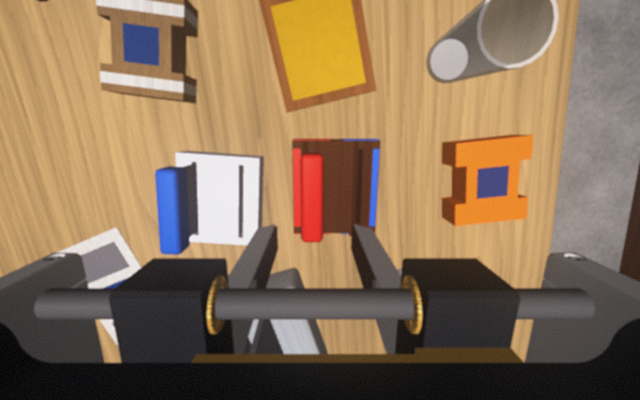

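```bash
python3 -m jog '-39 0 0 0.2 0.5 -2 0.47;-78 0 0 0.2 0.5 -4 0.47;-117 0 0 0.2 0.5 -4 0.47;-155 0 0 0.2 0.5 -4 0.47;-155 0 -40 0.2 0.5 -4 0.47;-155 0 -80 0.2 0.5 -4 0.47;-155 0 -100 0.2 0.5 -4 0.47;-155 0 -100 0.2 0.5 -4 0.47;-155 0 -100 0.2 0.5 -4 0.47'; python3 st.py
```

```text
time_s: 17.98
ee_pos: [0.4416, -0.1463, 0.0727]
eef_rot: [-1.582, 0.002, -1.735]
force: [0.6, -0.5, 0.8]
grip_width: 0.0493
down [-0.0106  0.004  -0.9999] jaw -9.42 tip [ 442.1 -146.5  112.7] F [ 0.6 -0.5  0.8] w 49.3 t 17.9833
```

```bash
python3 -m jog '1 -0.5 -10 -0.1 -0.3 0 0.47;2 -1 -20 -0.2 -0.6 0 0.47;2 -1 -30 -0.2 -0.6 0 0.47;2 -1 -33 -0.2 -0.6 0 0.47;2 -1 -33 -0.2 -0.6 0 0.47;2 -1 -33 -0.2 -0.6 0 0.47'
python3 - <<'E'
from st import *
st();snap("wrist","w16")
E
```

```text
time_s: 18.48
ee_pos: [0.4439, -0.1474, 0.0402]
eef_rot: [-1.571, 0.0, -1.735]
force: [0.2, 0.0, 0.7]
grip_width: 0.0501
down [ 2.e-04  4.e-04 -1.e+00] jaw -9.42 tip [ 443.9 -147.4   80.2] F [0.2 0.  0.7] w 50.1 t 18.4833
```

View pics/w16.png

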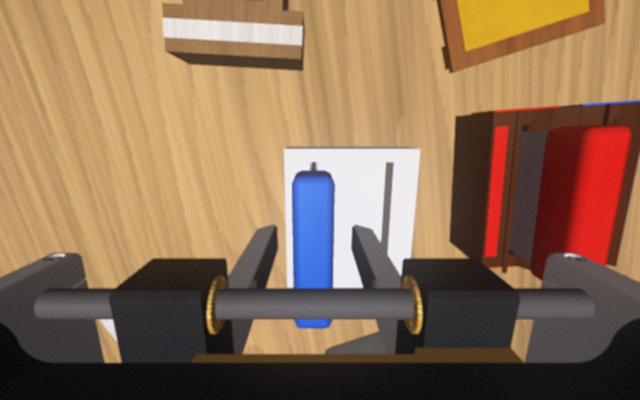

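```bash
python3 -m jog '0 0 -1 0 0 0 0.9;0 0 -1 0 0 0 0.9;0 0 -1 0 0 0 0.9;0 0 -1 0 0 0 0.9;0 0 -1 0 0 0 0.9;0 0 -1 0 0 0 0.9;0 0 -1 0 0 0 0.9' 40; python3 st.py;  python3 -m jog '0 0 15 0 0 0 0.9;0 0 30 0 0 0 0.9;0 0 50 0 0 0 0.9;0 0 80 0 0 0 0.9;0 0 110 0 0 0 0.9;0 0 145 0 0 0 0.9;0 0 145 0 0 0 0.9;0 0 145 0 0 0 0.9'; python3 st.py
```

```text
time_s: 19.12
ee_pos: [0.4441, -0.1475, 0.0395]
eef_rot: [-1.57, 0.0, -1.735]
force: [-0.5, 0.3, 2.4]
grip_width: 0.0239
down [ 7.e-04  2.e-04 -1.e+00] jaw -9.42 tip [ 444.  -147.5   79.5] F [-0.5  0.3  2.4] w 23.9 t 19.1167
time_s: 19.78
ee_pos: [0.4446, -0.1477, 0.1854]
eef_rot: [-1.568, -0.0, -1.735]
force: [-0.9, -0.7, -2.7]
grip_width: 0.0238
down [ 3.1e-03 -8.0e-04 -1.0e+00] jaw -9.42 tip [ 444.4 -147.6  225.4] F [-0.9 -0.7 -2.7] w 23.8 t 19.7833
```

```bash
python3 -m jog '40 -1 0 0 0 1 0.9;80 -2 0 0 0 2 0.9;120 -3 0 0 0 3 0.9;160 -4 0 0 0 4 0.9;200 -5 0 0 0 4 0.9;213 -5 0 0 0 4 0.9;213 -5 0 0 0 4 0.9;213 -5 0 0 0 4 0.9;213 -5 0 0 0 4 0.9'; python3 blade.py .6574 -.1524
python3 - <<'E'
from h import *
c=snap("scene","s17",4,(200,160,340,300))
E
```

```text
time_s: 20.53
ee_pos: [0.6566, -0.1526, 0.184]
eef_rot: [-1.57, 0.0, -1.665]
force: [-0.2, 0.1, -2.4]
grip_width: 0.0239
down [ 1.e-03 -1.e-04 -1.e+00] jaw -5.42 tip [ 656.6 -152.6  224. ] F [-0.2  0.1 -2.4] w 23.9 t 20.5333
scene 400 X rel slot [-2.1  0.2  2. ] Y -47.8 43.6 zmin 0.152
wrist 44 X rel slot [-2.2 -0.5  1.2] Y 43.8 44.1 zmin 0.155
```

View pics/s17.png

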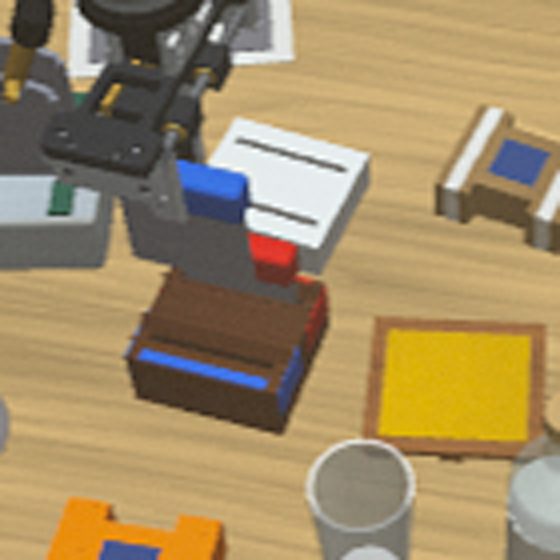

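```bash
python3 -m jog '0.9 0.8 -20 0 0 0 0.9;0.9 0.8 -40 0 0 0 0.9;0.9 0.8 -60 0 0 0 0.9;0.9 0.8 -65 0 0 0 0.9;0.9 0.8 -65 0 0 0 0.9'; python3 blade.py .6574 -.1524
```

```text
time_s: 21.1
ee_pos: [0.6569, -0.1519, 0.1197]
eef_rot: [-1.57, 0.0, -1.666]
force: [1.4, -0.7, -1.4]
grip_width: 0.0236
down [ 1.2e-03 -1.0e-04 -1.0e+00] jaw -5.45 tip [ 656.9 -151.9  159.7] F [ 1.4 -0.7 -1.4] w 23.6 t 21.1
scene 340 X rel slot [-1.5  0.4  2.3] Y -47.5 43.8 zmin 0.088
wrist 47 X rel slot [-1.2  0.4  2.2] Y 44.5 44.9 zmin 0.091
```

```bash
python3 -m jog '0.3 0 -10 0 0 0 0.9;0.3 0 -18 0 0 0 0.9;0.3 0 -26 0 0 0 0.9;0.3 0 -34 0 0 0 0.9;0.3 0 -42 0 0 0 0.9;0.3 0 -46 0 0 0 0.9'; python3 st.py
```

```text
time_s: 21.7
ee_pos: [0.6579, -0.1521, 0.0745]
eef_rot: [-1.567, -0.0, -1.666]
force: [-0.0, -0.7, -1.6]
grip_width: 0.0238
down [ 3.3e-03 -6.0e-04 -1.0e+00] jaw -5.45 tip [ 657.8 -152.1  114.5] F [-0.  -0.7 -1.6] w 23.8 t 21.7
```

```bash
python3 -m jog '0 0 -6 0 0 0 0.9;0 0 -12 0 0 0 0.9;0 0 -18 0 0 0 0.9;0 0 -24 0 0 0 0.9;0 0 -29 0 0 0 0.9;0 0 -32 0 0 0 0.9;0 0 -32 0 0 0 0.9';python3 st.py; python3 -m jog '0 0 0 0 0 0 0.47;0 0 0 0 0 0 0.47;0 0 0 0 0 0 0.47;0 0 0 0 0 0 0.47;0 0 0 0 0 0 0.47;0 0 20 0 0 0 0.47;0 0 50 0 0 0 0.47;0 0 85 0 0 0 0.47;0 0 120 0 0 0 0.47;0 0 140 0 0 0 0.47'
python3 - <<'E'
from st import *
st();snap("wrist","w18")
for cam in ("top","scene","wrist"):
    c=camera(cam);P=world(c)
    hsv=cv2.cvtColor(c["img"],cv2.COLOR_RGB2HSV)
    for nm,col in (("red",((hsv[...,0]<8)|(hsv[...,0]>172))),("blue",(hsv[...,0]>100)&(hsv[...,0]<125))):
        k=col&(hsv[...,1]>120)&(P[...,2]>.1)&(P[...,2]<.13)&(P[...,0]<.7)&(P[...,1]<-.05)
        if k.sum()>20: print(cam,nm,k.sum(),rect(P[k]),np.percentile(P[k][:,2],[10,50,90]).round(4))
E
```

```text
time_s: 22.28
ee_pos: [0.658, -0.1521, 0.0435]
eef_rot: [-1.567, -0.001, -1.666]
force: [-5.1, 0.7, 7.4]
grip_width: 0.0236
down [ 3.7e-03 -9.0e-04 -1.0e+00] jaw -5.45 tip [ 657.9 -152.1   83.5] F [-5.1  0.7  7.4] w 23.6 t 22.2833
time_s: 23.12
ee_pos: [0.6588, -0.1523, 0.1879]
eef_rot: [-1.563, -0.001, -1.666]
force: [-0.2, 0.2, 0.6]
grip_width: 0.0502
down [ 0.0081 -0.0021 -1.    ] jaw -5.44 tip [ 658.5 -152.2  227.9] F [-0.2  0.2  0.6] w 50.2 t 23.1167
scene red 262 (598.4, -146.7, 25.6, 91.6, -5.6) [0.1051 0.1137 0.1169]
scene blue 219 (658.6, -153.1, 23.6, 94.3, -3.7) [0.112  0.1147 0.1169]
wrist red 1838 (598.6, -145.0, 24.3, 91.7, -5.3) [0.112  0.1158 0.117 ]
wrist blue 1921 (658.5, -151.1, 24.0, 92.9, -6.1) [0.1137 0.1159 0.1169]
```

View pics/w18.png

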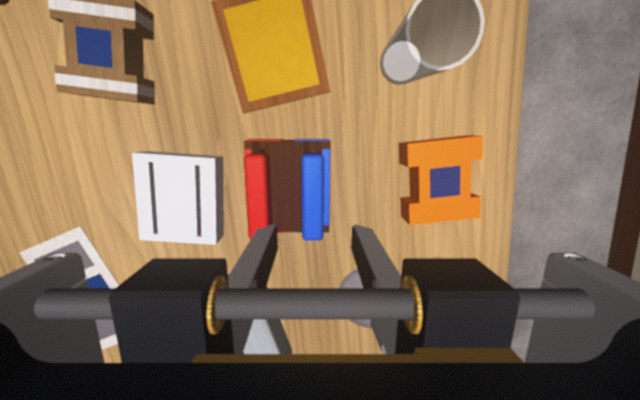

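```bash
python3 -m jog '-30 25 20 0.1 0.4 0 0;-60 48 20 0.1 0.4 0 0;-90 71 20 0.1 0.4 0 0;-120 94 20 0.1 0.4 0 0;-150 117 20 0.1 0.4 0 0;-180 140 20 0.1 0.4 -2 0;-210 163 20 0.1 0.4 -5 0;-239 189 20 0.1 0.4 -6.8 0;-239 189 20 0.1 0.4 -6.8 0;-239 189 20 0.1 0.4 -6.8 0'
cat > cart.py <<'E'
from st import *
from det import blobs
st()
for cam in ("top","scene","wrist"):
    c=camera(cam)
    for m,p,s in blobs(c,.030,.050,150):
        r=rect(p)
        if 85<r[2]<108 and 100<r[3]<118: print(cam,r,np.median(p[:,2]).round(4),c["img"][m].mean(0).round())
    P=world(c);hsv=cv2.cvtColor(c["img"],cv2.COLOR_RGB2HSV)
    y=(hsv[...,0]>20)&(hsv[...,0]<32)&(hsv[...,1]>150)&(hsv[...,2]>120)&(abs(P[...,2]-.012)<.008)&(abs(P[...,1]-.02)<.1)
    if y.sum()>50:print(cam,"patch",y.sum(),rect(P[y]),np.median(P[y][:,2]).round(4))
E
python3 cart.py; python3 -c "
from h import *
snap('wrist','w19')"
```

```text
time_s: 24.15
ee_pos: [0.4179, 0.0377, 0.2023]
eef_rot: [-1.575, -0.0, -1.782]
force: [0.4, -0.5, 1.0]
grip_width: 0.0941
down [-4.2e-03  9.0e-04 -1.0e+00] jaw -12.12 tip [418.1  37.7 242.3] F [ 0.4 -0.5  1. ] w 94.1 t 24.15
top (831.6, -163.9, 97.9, 108.1, 0.5) 0.0415 [172. 131.  81.]
top (598.2, 245.7, 96.6, 112.0, -19.3) 0.0419 [143. 136. 128.]
top (488.6, 410.7, 96.2, 112.3, -8.9) 0.0419 [141. 134. 126.]
top (385.2, 240.3, 96.2, 110.4, 8.4) 0.0415 [143. 136. 128.]
top (225.7, 256.3, 96.6, 110.3, -32.1) 0.0417 [172.  89.  93.]
top patch 756 (623.8, 23.9, 95.8, 108.2, 8.2) 0.0139
scene (225.5, 255.4, 103.5, 112.3, -31.6) 0.0397 [181.  58.  51.]
scene (419.0, 35.0, 101.0, 113.6, -12.6) 0.0399 [145. 134. 118.]
scene (384.9, 239.5, 103.5, 110.8, 9.3) 0.0396 [147. 135. 120.]
scene (490.4, 409.0, 102.3, 110.2, -9.0) 0.0399 [146. 135. 121.]
scene (597.3, 244.3, 104.6, 110.9, -19.9) 0.04 [144. 134. 120.]
scene (831.9, -165.0, 98.3, 111.2, 0.9) 0.0401 [188. 120.  38.]
scene patch 959 (623.2, 21.3, 100.3, 110.1, 7.1) 0.0127
wrist (226.2, 256.1, 98.5, 110.2, -32.3) 0.0416 [184.  51.  55.]
wrist (385.8, 237.4, 96.4, 105.1, 8.6) 0.0416 [137. 119. 110.]
wrist (419.7, 36.7, 96.2, 110.3, -12.3) 0.0414 [156. 134. 120.]
wrist patch 4903 (624.4, 24.4, 94.5, 108.3, 7.6) 0.0138
```

View pics/w19.png

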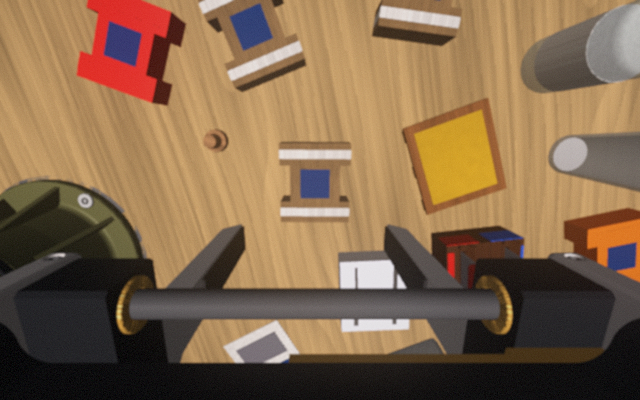

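```bash
python3 -m jog '1 -1 -40 0 -0.2 0 0;1 -1 -80 0 -0.2 0 0;1 -1 -120 0 -0.2 0 0;1 -1 -155 0 -0.2 0 0;1 -1 -170 0 -0.2 0 0;1 -1 -175 0 -0.2 0 0;1 -1 -175 0 -0.2 0 0'; python3 st.py
```

```text
time_s: 24.93
ee_pos: [0.42, 0.0349, 0.0263]
eef_rot: [-1.575, -0.0, -1.786]
force: [0.2, -0.1, 0.9]
grip_width: 0.0938
down [-3.9e-03  8.0e-04 -1.0e+00] jaw -12.32 tip [420.2  34.8  66.3] F [ 0.2 -0.1  0.9] w 93.8 t 24.9333
```

```bash
python3 -m jog '-0.8 1.6 -15 0 -0.2 0 0;-0.8 1.6 -30 0 -0.2 0 0;-0.8 1.6 -45 0 -0.2 0 0;-0.8 1.6 -56 0 -0.2 0 0;-0.8 1.6 -59 0 -0.2 0 0;-0.8 1.6 -59 0 -0.2 0 0'
python3 - <<'E'
from st import *
st();snap("wrist","w20");snap("scene","s20",4,(270,150,410,290))
E
```

```text
time_s: 25.43
ee_pos: [0.4198, 0.0363, -0.0322]
eef_rot: [-1.571, 0.001, -1.786]
force: [-0.3, 0.7, 0.5]
grip_width: 0.0939
down [-1.e-04  8.e-04 -1.e+00] jaw -12.33 tip [419.8  36.3   7.8] F [-0.3  0.7  0.5] w 93.9 t 25.4333
```

View pics/w20.png

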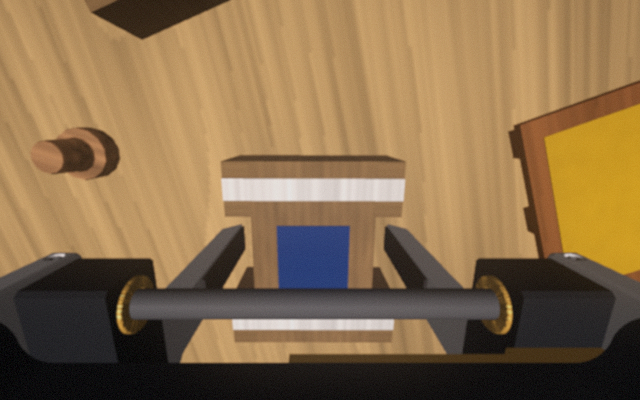

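View pics/s20.png

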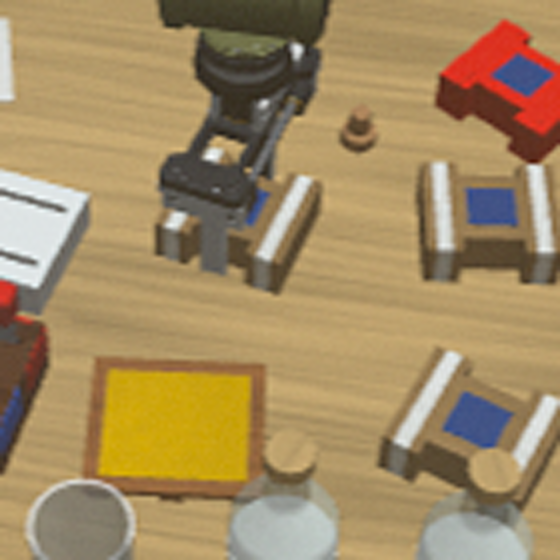

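```bash
python3 -m jog '0 0 0 0 0 0 0.5;0 0 0 0 0 0 0.5;0 0 0 0 0 0 0.5;0 0 0 0 0 0 0.5;0 0 0 0 0 0 0.5;0 0 0 0 0 0 0.5' 30; python3 st.py; python3 -m jog '0 0 15 0 0 0 0.5;0 0 40 0 0 0 0.5;0 0 70 0 0 0 0.5;30 -2 80 0 0 4 0.5;65 -4 80 0 0 8 0.5;100 -7 80 0 0 12 0.5;135 -9 80 0 0 16 0.5;170 -11 80 0 0 19 0.5;204.5 -13 80 0 0 19.9 0.5;204.5 -13 80 0 0 19.9 0.5'; python3 st.py
```

```text
time_s: 26.03
ee_pos: [0.4201, 0.0364, -0.0314]
eef_rot: [-1.57, 0.001, -1.786]
force: [-2.2, 0.7, 5.6]
grip_width: 0.0678
down [ 1.1e-03  8.0e-04 -1.0e+00] jaw -12.33 tip [420.1  36.4   8.6] F [-2.2  0.7  5.6] w 67.8 t 26.0333
time_s: 26.87
ee_pos: [0.6283, 0.0229, 0.0469]
eef_rot: [-1.57, 0.001, -1.438]
force: [0.2, 0.5, -3.7]
grip_width: 0.0679
down [ 9.0e-04  1.1e-03 -1.0e+00] jaw 7.61 tip [628.3  22.8  86.9] F [ 0.2  0.5 -3.7] w 67.9 t 26.8667
```

```bash
cat > held.py <<'E'
# pose of held carton: points of its top relative to tip
from st import *
o,T=st();t=o["ee_pos"]-.04*T[:,1]
off=float(__import__("sys").argv[1]) if len(__import__("sys").argv)>1 else 32.0  # top above tip, mm
for cam in ("wrist","scene","top"):
    c=camera(cam);P=world(c);z=(P[...,2]-t[2])*1000
    # carton lid: tools frame region excluding fingers
    L=(P-t)@T*1000
    k=(abs(z-off)<7)&(abs(L[...,0])<75)&(abs(L[...,2])<65)
    k=cv2.morphologyEx(k.astype(np.uint8),cv2.MORPH_OPEN,np.ones((2,2)))>0
    if k.sum()>60:
        r=rect(P[k]);print(cam,k.sum(),r,"lid z",np.median(P[k][:,2]).round(4),"toolx",L[k][:,0].min().round(1),L[k][:,0].max().round(1),"toolz",L[k][:,2].min().round(1),L[k][:,2].max().round(1))
E
python3 held.py; python3 -c "
from h import *
snap('wrist','w21')"
```

```text
down [ 9.0e-04  1.1e-03 -1.0e+00] jaw 7.61 tip [628.3  22.8  86.9] F [ 0.2  0.5 -3.7] w 67.9 t 26.8667
wrist 22740 (nan, nan, 0.0, 0.0, 0.0) lid z nan toolx nan nan toolz nan nan
scene 432 (601.5, 20.9, 108.0, 224.0, -83.6) lid z nan toolx nan nan toolz nan nan
```

View pics/w21.png

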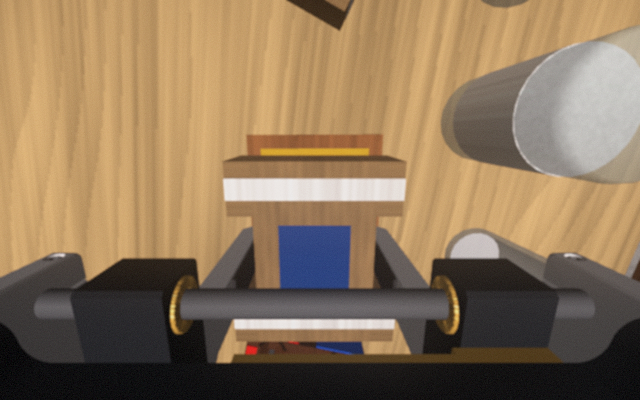

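```bash
sed -i 's/MORPH_OPEN,np.ones((2,2)))>0/MORPH_OPEN,np.ones((3,3)))>0;k\&=np.isfinite(z)\&(abs(z-off)<7)/' held.py; sed -i 's/rect(P\[k\])/rect(P[k])/' held.py; python3 held.py; python3 -c "
from h import *
snap('scene','s21',4,(220,170,420,320))"
```

```text
down [-0.001   0.0012 -1.    ] jaw 7.56 tip [623.5  23.5  87.9] F [-0.1 -0.2 -3.1] w 67.9 t 27.0667
wrist 22691 (624.2, 23.6, 96.7, 110.9, 7.6) lid z 0.1206 toolx -55.5 55.4 toolz -47.6 49.1
scene 414 (624.6, 22.7, 99.6, 109.7, 7.4) lid z 0.1198 toolx -54.0 55.8 toolz -48.7 50.9
```

View pics/s21.png

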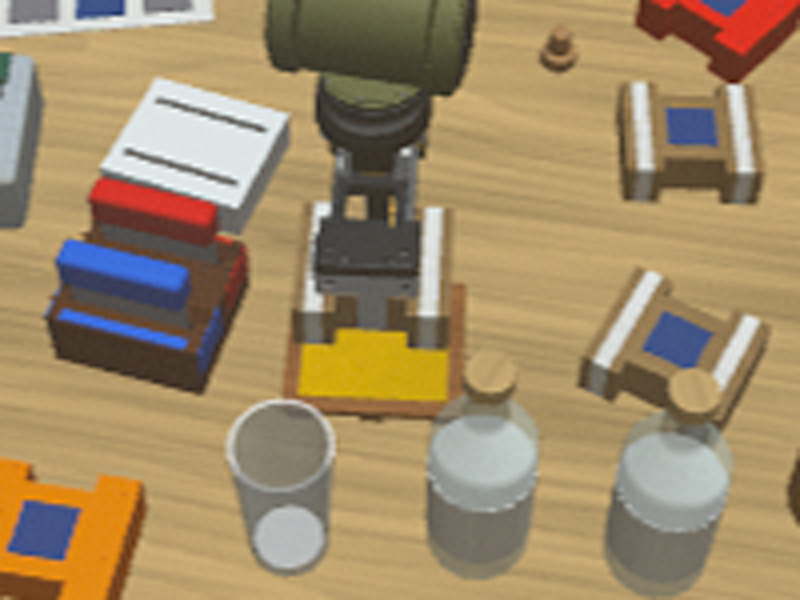

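```bash
python3 -m jog '0 0 -12 0 0 0 0.5;0 0 -24 0 0 0 0.5;0 0 -36 0 0 0 0.5;0 0 -46 0 0 0 0.5;0 0 -54 0 0 0 0.5;0 0 -60 0 0 0 0.5;0 0 -60 0 0 0 0.5;0 0 -60 0 0 0 0.5'; python3 held.py
```

```text
time_s: 27.93
ee_pos: [0.6241, 0.0235, -0.0112]
eef_rot: [-1.57, 0.001, -1.439]
force: [0.5, 0.4, -4.2]
grip_width: 0.068
down [ 7.0e-04  1.2e-03 -1.0e+00] jaw 7.57 tip [624.1  23.5  28.8] F [ 0.5  0.4 -4.2] w 68.0 t 27.9333
wrist 22678 (624.8, 23.3, 96.7, 111.3, 7.6) lid z 0.0615 toolx -55.5 55.8 toolz -47.7 49.0
scene 380 (625.1, 22.6, 99.6, 109.5, 7.6) lid z 0.061 toolx -53.9 55.7 toolz -49.0 50.7
```

```bash
python3 -m jog '-0.5 0 -3 0 0 0 0.5;-0.5 0 -6 0 0 0 0.5;-0.5 0 -8.5 0 0 0 0.5;-0.5 0 -8.5 0 0 0 0.5;-0.5 0 -8.5 0 0 0 0.5'; python3 st.py;python3 -m jog '0 0 0 0 0 0 0.1;0 0 0 0 0 0 0;0 0 0 0 0 0 0;0 0 0 0 0 0 0;0 0 0 0 0 0 0;0 0 20 0 0 0 0;0 0 60 0 0 0 0;0 0 100 0 0 0 0;0 0 140 0 0 0 0;0 0 180 0 0 0 0'; python3 held.py -999
python3 - <<'E'
from h import *
from det import blobs
for cam in ("scene","wrist","top"):
    c=camera(cam)
    for m,p,s in blobs(c,.047,.06,150):
        r=rect(p)
        if abs(r[0]-624)<30 and abs(r[1]-23)<30: print(cam,r)
E
python3 cart.py
```

```text
time_s: 28.5
ee_pos: [0.624, 0.0235, -0.019]
eef_rot: [-1.569, 0.001, -1.439]
force: [0.2, 0.3, -4.2]
grip_width: 0.0676
down [ 0.0019  0.0011 -1.    ] jaw 7.57 tip [623.9  23.4  21. ] F [ 0.2  0.3 -4.2] w 67.6 t 28.5
time_s: 29.33
ee_pos: [0.6236, 0.0235, 0.1632]
eef_rot: [-1.569, 0.001, -1.439]
force: [0.1, 0.2, 0.4]
grip_width: 0.0938
down [ 0.002   0.0012 -1.    ] jaw 7.58 tip [623.6  23.5 203.2] F [0.1 0.2 0.4] w 93.8 t 29.3333
scene (624.4, 22.5, 100.8, 110.0, 7.5)
wrist (624.7, 23.9, 96.3, 110.0, 7.6)
down [-3.0e-04  1.1e-03 -1.0e+00] jaw 7.57 tip [623.4  23.5 199.5] F [-0.   0.2  0.5] w 93.8 t 29.6333
top (831.6, -163.8, 98.4, 107.9, 0.5) 0.0415 [177. 135.  84.]
top (598.0, 245.7, 96.3, 112.1, -19.5) 0.0418 [146. 139. 131.]
top (489.0, 410.4, 96.4, 112.0, -9.1) 0.0417 [145. 138. 130.]
top (385.2, 240.6, 96.3, 110.5, 8.5) 0.0418 [147. 140. 132.]
top (226.2, 256.6, 96.4, 110.3, -32.5) 0.0416 [171.  91.  97.]
scene (226.1, 254.6, 104.4, 113.5, -32.0) 0.0397 [184.  59.  52.]
scene (383.6, 238.7, 103.3, 111.2, 8.8) 0.0398 [150. 138. 122.]
scene (488.8, 409.2, 99.9, 109.9, -9.1) 0.0398 [148. 137. 123.]
scene (597.7, 243.8, 99.0, 110.9, -19.7) 0.0399 [148. 137. 124.]
scene (832.1, -164.6, 98.7, 111.4, 0.6) 0.0403 [191. 123.  40.]
scene patch 75 (664.2, 26.8, 18.3, 50.1, 9.5) 0.0122
wrist patch 306 (624.4, 21.3, 41.8, 93.7, -83.2) 0.0138
```

```bash
python3 -m jog '-29 27 0 0 0 1 0;-58 54 0 0 0 1 0;-87 81 0 0 0 1 0;-116 108 0 0 0 1 0;-145 135 0 0 0 1 0;-174 162 0 0 0 1 0;-203 189 0 0 0 1 0;-230 212 0 0 0 1 0;-238 217 0 0 0 1 0;-238 217 0 0 0 1 0';python3 -m jog '0 0 -40 0 0 0 0;0 0 -80 0 0 0 0;0 0 -110 0 0 0 0;0 0 -120 0 0 0 0;0 0 -120 0 0 0 0'; python3 cart.py | grep -v patch | grep 38.\\.
```

```text
time_s: 30.62
ee_pos: [0.384, 0.2416, 0.1594]
eef_rot: [-1.571, 0.001, -1.418]
force: [0.2, -0.6, 0.8]
grip_width: 0.094
time_s: 31.03
ee_pos: [0.3836, 0.2403, 0.0374]
eef_rot: [-1.576, -0.0, -1.419]
force: [0.2, -1.0, -0.4]
grip_width: 0.094
down [-0.0048 -0.0011 -1.    ] jaw 8.68 tip [383.8 240.3  77.4] F [ 0.2 -1.  -0.4] w 94.0 t 31.0333
scene (384.1, 239.4, 103.0, 110.6, 8.2) 0.0398 [153. 140. 122.]
wrist (385.4, 240.5, 96.5, 110.3, 8.7) 0.0413 [161. 141. 128.]
```

```bash
python3 -m jog '1.5 0 -20 0 -0.2 0 0;1.5 0 -40 0 -0.2 0 0;1.5 0 -55 0 -0.2 0 0;1.5 0 -65 0 -0.2 0 0;1.5 0 -69 0 -0.2 0 0;1.5 0 -69 0 -0.2 0 0;1.5 0 -69 0 -0.2 0 0'; python3 st.py; python3 -m jog '0 0 0 0 0 0 0.5;0 0 0 0 0 0 0.5;0 0 0 0 0 0 0.5;0 0 0 0 0 0 0.5;0 0 0 0 0 0 0.5;0 0 0 0 0 0 0.5' 30; python3 st.py
```

```text
time_s: 31.77
ee_pos: [0.3875, 0.2421, -0.027]
eef_rot: [-1.565, 0.002, -1.419]
force: [-0.0, -0.7, 0.6]
grip_width: 0.0943
down [ 0.0059  0.0027 -1.    ] jaw 8.71 tip [387.3 242.   13. ] F [-0.  -0.7  0.6] w 94.3 t 31.7667
time_s: 32.27
ee_pos: [0.3875, 0.2421, -0.0267]
eef_rot: [-1.565, 0.002, -1.419]
force: [-2.1, -1.4, 7.0]
grip_width: 0.0678
down [ 0.0058  0.0027 -1.    ] jaw 8.71 tip [387.2 242.   13.3] F [-2.1 -1.4  7. ] w 67.8 t 32.2667
```

```bash
python3 -m jog '0 0 20 0 0 0 0.5;0 0 55 0 0 0 0.5;0 0 90 0 0 0 0.5;20 -18 105 0 0 0 0.5;48 -44 105 0 0 0 0.5;76 -70 105 0 0 0 0.5;104 -96 105 0 0 -1 0.5;132 -121 105 0 0 -1.1 0.5;160 -147 105 0 0 -1.1 0.5;188 -172 105 0 0 -1.1 0.5'; python3 st.py
```

```text
time_s: 33.1
ee_pos: [0.5764, 0.0684, 0.0779]
eef_rot: [-1.565, 0.002, -1.438]
force: [-0.1, 1.5, -1.9]
grip_width: 0.0681
down [ 0.0053  0.0025 -1.    ] jaw 7.6 tip [576.2  68.3 117.9] F [-0.1  1.5 -1.9] w 68.1 t 33.1
```

```bash
python3 -m jog '24 -22 0 0 0 0 0.5;48 -44 0 0 0 0 0.5;48 -44 0 0 0 0 0.5;48 -44 0 0 0 0 0.5;48 -44 0 0 0 0 0.5'; python3 held.py 27
```

```text
time_s: 33.52
ee_pos: [0.6238, 0.0247, 0.0772]
eef_rot: [-1.566, 0.002, -1.438]
force: [-0.0, -0.3, -2.3]
grip_width: 0.0681
down [ 0.004   0.0027 -1.    ] jaw 7.6 tip [623.6  24.6 117.2] F [-0.  -0.3 -2.3] w 68.1 t 33.5167
wrist 21285 (624.4, 22.8, 96.9, 111.8, 7.5) lid z 0.1452 toolx -54.1 57.7 toolz -48.0 49.2
scene 462 (624.5, 22.6, 98.1, 110.1, 7.2) lid z 0.144 toolx -52.9 56.8 toolz -48.8 50.1
```

```bash
python3 -m jog '0 0.6 -12 0 0 0 0.5;0 0.6 -24 0 0 0 0.5;0 0.6 -34 0 0 0 0.5;0 0.6 -42 0 0 0 0.5;0 0.6 -45 0 0 0 0.5;0 0.6 -45 0 0 0 0.5;0 0.6 -45 0 0 0 0.5'; python3 held.py 27
```

```text
time_s: 34.25
ee_pos: [0.624, 0.0258, 0.033]
eef_rot: [-1.565, 0.002, -1.437]
force: [0.2, 0.2, -2.0]
grip_width: 0.0679
down [ 0.0052  0.0026 -1.    ] jaw 7.66 tip [623.8  25.7  73. ] F [ 0.2  0.2 -2. ] w 67.9 t 34.25
wrist 21257 (624.6, 24.4, 96.8, 110.9, 7.6) lid z 0.101 toolx -54.1 56.9 toolz -47.6 49.2
scene 435 (623.3, 23.2, 100.0, 109.8, 7.7) lid z 0.1002 toolx -52.6 57.3 toolz -50.7 49.3
```

```bash
python3 -m jog '0 -0.5 -3 0 0 0 0.5;0 -0.5 -6 0 0 0 0.5;0 -0.5 -8.5 0 0 0 0.5;0 -0.5 -8.5 0 0 0 0.5;0 -0.5 -8.5 0 0 0 0.5'; python3 st.py;python3 -m jog '0 0 0 0 0 0 0.1;0 0 0 0 0 0 0;0 0 0 0 0 0 0;0 0 0 0 0 0 0;0 0 0 0 0 0 0;0 0 20 0 0 0 0;0 0 60 0 0 0 0;0 0 100 0 0 0 0;0 0 140 0 0 0 0;0 0 150 0 0 0 0'
cat > lid.py <<'E'
from h import *
from det import blobs
import sys
z=float(sys.argv[1])/1000
for cam in ("scene","wrist","top"):
    c=camera(cam)
    for m,p,s in blobs(c,z-.006,z+.007,150):
        r=rect(p)
        if abs(r[0]-624)<40 and abs(r[1]-23)<40: print(cam,r,np.median(p[:,2]).round(4))
E
python3 lid.py 92; python3 cart.py | grep -v patch
```

```text
time_s: 34.82
ee_pos: [0.6243, 0.0253, 0.0252]
eef_rot: [-1.564, 0.002, -1.437]
force: [-0.8, -0.6, 2.4]
grip_width: 0.0673
down [ 0.0063  0.0025 -1.    ] jaw 7.66 tip [624.1  25.2  65.2] F [-0.8 -0.6  2.4] w 67.3 t 34.8167
time_s: 35.65
ee_pos: [0.6263, 0.0253, 0.1824]
eef_rot: [-1.555, 0.0, -1.437]
force: [0.5, -0.3, -0.0]
grip_width: 0.0938
scene (624.8, 22.8, 99.3, 110.3, 8.2) 0.0921
wrist (625.1, 24.0, 96.2, 110.5, 7.7) 0.0934
down [ 0.0074  0.0025 -1.    ] jaw 7.66 tip [624.2  25.2 215.4] F [-0.2  0.2 -0.7] w 93.7 t 35.8
top (831.8, -163.5, 100.0, 107.4, -0.0) 0.0414 [176. 135.  84.]
top (597.7, 245.2, 96.4, 111.1, -19.4) 0.0418 [146. 139. 131.]
top (488.7, 410.7, 96.4, 111.7, -8.8) 0.0418 [145. 138. 130.]
top (226.6, 256.2, 97.1, 110.3, -31.7) 0.0415 [172.  91.  97.]
scene (226.0, 254.4, 102.4, 114.0, -32.5) 0.0392 [184.  60.  52.]
scene (487.5, 409.6, 104.2, 110.4, -9.2) 0.0397 [148. 137. 122.]
scene (597.4, 244.2, 98.5, 111.0, -19.8) 0.0401 [148. 137. 123.]
scene (831.8, -164.6, 99.3, 111.4, 1.0) 0.0403 [191. 123.  40.]
```

```bash
python3 -m jog '-4 32 0 0 0.4 -5 0;-8 66 0 0 0.4 -11 0;-13 100 0 0 0.4 -17 0;-18 135 0 0 0.4 -23 0;-22 170 0 0 0.4 -27.3 0;-26 205 0 0 0.4 -27.3 0;-26 219 -20 0 0.4 -27.3 0;-26 219.5 -60 0 0.4 -27.3 0;-26 219.5 -80 0 0.4 -27.3 0;-26 219.5 -80 0 0.4 -27.3 0'; python3 cart.py | grep -v patch | egrep 'tip|59.\.'
python3 - <<'E'
from h import *
snap("scene","s22",4,(300,200,460,350))
E
```

```text
time_s: 36.78
ee_pos: [0.5946, 0.2441, 0.0865]
eef_rot: [-1.582, -0.005, -1.913]
force: [0.0, -0.2, -0.9]
grip_width: 0.0941
down [-0.0123 -0.001  -0.9999] jaw -19.61 tip [595.  244.2 126.5] F [ 0.  -0.2 -0.9] w 94.1 t 36.7833
scene (597.9, 244.1, 99.5, 110.3, -19.4) 0.0398 [148. 138. 126.]
wrist (598.3, 245.5, 96.5, 110.1, -19.6) 0.0414 [154. 134. 122.]
```

View pics/s22.png

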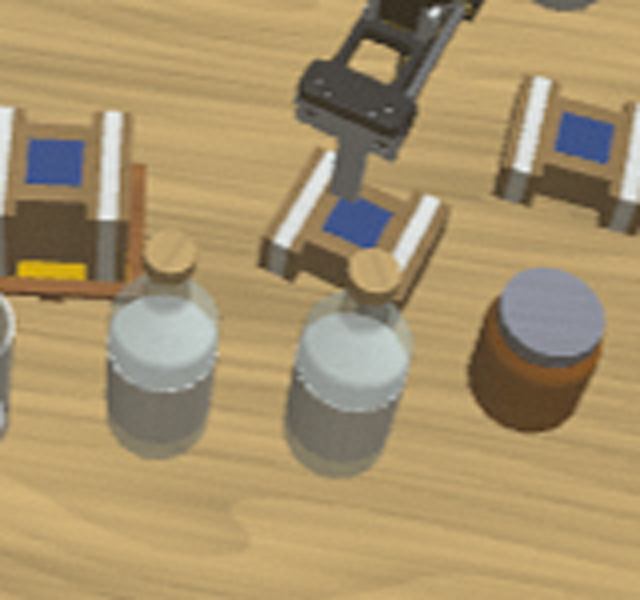

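```bash
python3 -m jog '1.5 0.3 -25 0 -0.3 0 0;3 0.6 -50 0 -0.6 0 0;3.4 0.6 -70 0 -0.6 0 0;3.4 0.6 -75 0 -0.6 0 0;3.4 0.6 -75 0 -0.6 0 0;3.4 0.6 -75 0 -0.6 0 0'; python3 st.py
```

```text
time_s: 37.48
ee_pos: [0.6028, 0.2456, 0.0218]
eef_rot: [-1.561, 0.008, -1.914]
force: [0.5, -0.1, 0.4]
grip_width: 0.0942
down [ 0.012   0.0039 -0.9999] jaw -19.67 tip [602.3 245.5  61.8] F [ 0.5 -0.1  0.4] w 94.2 t 37.4833
```

```bash
python3 -m jog '-4 0 -5 0 0.5 0 0;-4 0 -10 0 0.5 0 0;-4 0 -10 0 0.5 0 0;-4 0 -10 0 0.5 0 0;-4 0 -10 0 0.5 0 0;-4 0 -10 0 0.5 0 0'; python3 st.py
```

```text
time_s: 37.98
ee_pos: [0.5989, 0.2457, 0.0121]
eef_rot: [-1.569, 0.005, -1.914]
force: [-0.6, -0.4, 1.0]
grip_width: 0.0944
down [ 0.0037  0.0041 -1.    ] jaw -19.67 tip [598.8 245.5  52.1] F [-0.6 -0.4  1. ] w 94.4 t 37.9833
```

```bash
python3 -m jog '-0.8 -0.5 -10 -0.2 0.2 0 0;-0.8 -0.5 -20 -0.2 0.2 0 0;-0.8 -0.5 -30 -0.2 0.2 0 0;-0.8 -0.5 -40 -0.2 0.2 0 0;-0.8 -0.5 -43 -0.2 0.2 0 0;-0.8 -0.5 -43 -0.2 0.2 0 0;-0.8 -0.5 -43 -0.2 0.2 0 0'; python3 st.py
python3 - <<'E'
from h import *
snap("wrist","w23");snap("scene","s23",4,(300,200,460,350))
E
```

```text
time_s: 38.57
ee_pos: [0.5981, 0.2451, -0.0311]
eef_rot: [-1.571, 0.0, -1.914]
force: [0.2, -0.9, -0.7]
grip_width: 0.0945
down [-1.e-04  5.e-04 -1.e+00] jaw -19.67 tip [598.1 245.1   8.9] F [ 0.2 -0.9 -0.7] w 94.5 t 38.5667
```

View pics/s23.png

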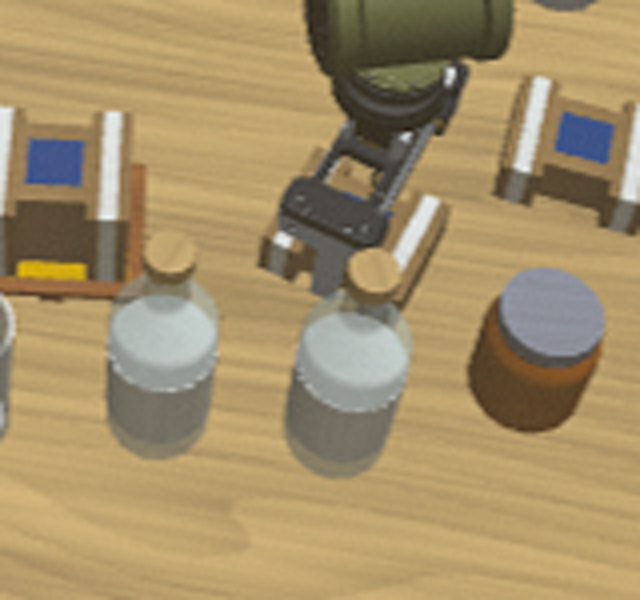

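View pics/w23.png

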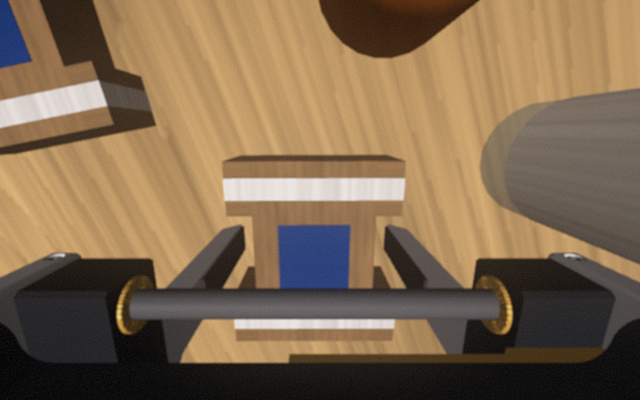

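```bash
python3 -m jog '0 0 0 0 0 0 0.5;0 0 0 0 0 0 0.5;0 0 0 0 0 0 0.5;0 0 0 0 0 0 0.5;0 0 0 0 0 0 0.5;0 0 0 0 0 0 0.5' 30; python3 st.py; python3 -m jog '0 0 20 0 0 0 0.5;0 0 55 0 0 0 0.5;0 0 90 0 0 0 0.5;0 0 125 0 0 0 0.5;0 -10 135 0 0 0 0.5;5 -40 135 0 0 6 0.5;9 -75 135 0 0 12 0.5;13 -110 135 0 0 18 0.5;17 -145 135 0 0 24 0.5;22 -180 135 0 0 27.3 0.5'; python3 st.py
```

```text
time_s: 39.17
ee_pos: [0.5985, 0.2453, -0.0303]
eef_rot: [-1.57, 0.001, -1.914]
force: [-0.8, -0.5, 1.8]
grip_width: 0.0676
down [ 1.1e-03  9.0e-04 -1.0e+00] jaw -19.67 tip [598.5 245.2   9.7] F [-0.8 -0.5  1.8] w 67.6 t 39.1667
time_s: 40.0
ee_pos: [0.6197, 0.0631, 0.1032]
eef_rot: [-1.572, 0.001, -1.432]
force: [1.5, 0.7, -3.1]
grip_width: 0.0678
down [-0.0015  0.0011 -1.    ] jaw 7.97 tip [619.7  63.1 143.2] F [ 1.5  0.7 -3.1] w 67.8 t 40.0
```

```bash
python3 -m jog '2 -20 0 0 0 -0.3 0.5;4.5 -40 0 0 0 -0.3 0.5;4.5 -40 0 0 0 -0.3 0.5;4.5 -40 0 0 0 -0.3 0.5;4.5 -40 0 0 0 -0.3 0.5'; python3 held.py 31
```

```text
time_s: 40.42
ee_pos: [0.6236, 0.0234, 0.1022]
eef_rot: [-1.573, 0.002, -1.437]
force: [0.5, -0.4, -3.4]
grip_width: 0.0678
down [-0.0028  0.0013 -1.    ] jaw 7.67 tip [623.8  23.3 142.2] F [ 0.5 -0.4 -3.4] w 67.8 t 40.4167
wrist 22379 (624.5, 23.3, 96.7, 111.0, 7.7) lid z 0.1739 toolx -55.5 55.6 toolz -47.7 49.0
scene 493 (623.6, 22.6, 99.4, 111.2, 8.7) lid z 0.1728 toolx -54.2 55.6 toolz -50.8 50.3
```

```bash
python3 -m jog '0.4 0.4 -11 0 0 0 0.5;0.4 0.4 -21 0 0 0 0.5;0.4 0.4 -29 0 0 0 0.5;0.4 0.4 -33 0 0 0 0.5;0.4 0.4 -33 0 0 0 0.5;0.4 0.4 -33 0 0 0 0.5'; python3 held.py 31
```

```text
time_s: 41.07
ee_pos: [0.6243, 0.0244, 0.0696]
eef_rot: [-1.573, 0.001, -1.436]
force: [0.8, -0.1, -2.6]
grip_width: 0.0677
down [-0.0024  0.0012 -1.    ] jaw 7.74 tip [624.4  24.4 109.6] F [ 0.8 -0.1 -2.6] w 67.7 t 41.0667
wrist 22382 (625.0, 24.1, 96.8, 111.6, 8.0) lid z 0.1412 toolx -55.4 55.9 toolz -48.0 49.1
scene 432 (625.0, 23.3, 97.7, 111.1, 7.0) lid z 0.1402 toolx -53.9 56.3 toolz -49.1 49.9
```

```bash
python3 -m jog '0 -0.3 -3 0 0 -0.1 0.5;0 -0.3 -6 0 0 -0.1 0.5;0 -0.3 -8.5 0 0 -0.1 0.5;0 -0.3 -8.5 0 0 -0.1 0.5;0 -0.3 -8.5 0 0 -0.1 0.5'; python3 st.py;python3 -m jog '0 0 0 0 0 0 0.1;0 0 0 0 0 0 0;0 0 0 0 0 0 0;0 0 0 0 0 0 0;0 0 0 0 0 0 0;0 0 20 0 0 0 0;0 0 50 0 0 0 0;0 0 90 0 0 0 0;0 0 110 0 0 0 0;0 0 110 0 0 0 0';python3 lid.py 132; python3 cart.py | grep -v patch
```

```text
time_s: 41.63
ee_pos: [0.6245, 0.0241, 0.0617]
eef_rot: [-1.572, 0.001, -1.438]
force: [0.3, 0.3, -3.9]
grip_width: 0.0677
down [-0.0013  0.0012 -1.    ] jaw 7.63 tip [624.6  24.  101.7] F [ 0.3  0.3 -3.9] w 67.7 t 41.6333
time_s: 42.47
ee_pos: [0.6265, 0.0241, 0.1774]
eef_rot: [-1.564, 0.0, -1.438]
force: [-0.6, 0.1, 0.7]
grip_width: 0.0937
scene (624.8, 22.7, 98.7, 110.1, 8.3) 0.132
wrist (625.4, 24.3, 96.4, 110.1, 7.7) 0.1334
down [-0.0025  0.0012 -1.    ] jaw 7.64 tip [624.2  24.  210.7] F [ 0.6 -0.3 -1.2] w 94.0 t 42.6167
top (831.7, -164.0, 98.9, 107.6, 0.3) 0.0413 [176. 134.  83.]
top (489.1, 411.0, 96.5, 112.6, -9.2) 0.0417 [144. 137. 129.]
top (225.9, 256.2, 96.8, 110.6, -31.9) 0.0415 [172.  91.  97.]
scene (225.5, 255.1, 100.4, 114.5, -31.9) 0.0398 [184.  60.  52.]
scene (488.7, 409.3, 100.3, 110.1, -9.1) 0.0397 [149. 138. 123.]
scene (832.1, -164.7, 98.1, 111.6, 0.6) 0.0403 [191. 122.  40.]
```

```bash
python3 -m jog '-10 30 10 0 0 -2 0;-22 66 10 0 0 -5 0;-34 102 10 0 0 -8 0;-46 138 10 0 0 -11 0;-60 174 10 0 0 -14 0;-72 210 10 0 0 -16.7 0;-84 246 10 0 0 -16.7 0;-97 282 10 0 0 -16.7 0;-110 318 10 0 0 -16.7 0;-122 354 0 0 0 -16.7 0';python3 -m jog '-13 32 -30 0 0 0 0;-13 32 -70 0 0 0 0;-13 32 -80 0 0 0 0;-13 32 -80 0 0 0 0;-13 32 -80 0 0 0 0;-13 32 -80 0 0 0 0'; python3 cart.py | grep -v patch
```

```text
time_s: 43.6
ee_pos: [0.5014, 0.38, 0.171]
eef_rot: [-1.573, 0.003, -1.729]
force: [1.0, -0.3, 0.5]
grip_width: 0.094
time_s: 44.1
ee_pos: [0.4898, 0.4117, 0.0933]
eef_rot: [-1.571, 0.005, -1.73]
force: [0.4, 0.0, 0.3]
grip_width: 0.0941
down [ 4.0e-04  4.7e-03 -1.0e+00] jaw -9.15 tip [489.8 411.5 133.3] F [0.4 0.  0.3] w 94.1 t 44.1
top (831.7, -163.8, 98.4, 108.1, 0.4) 0.0415 [175. 133.  83.]
scene (226.5, 254.4, 104.4, 113.8, -31.8) 0.0395 [185.  60.  52.]
scene (487.9, 409.2, 100.7, 109.8, -9.4) 0.0396 [150. 139. 125.]
scene (832.4, -165.4, 99.0, 113.0, 0.5) 0.0401 [193. 124.  40.]
wrist (488.9, 410.8, 96.4, 110.1, -9.0) 0.0414 [165. 144. 131.]
```

```bash
python3 -m jog '-0.8 -0.8 -30 -0.2 0 0 0;-0.8 -0.8 -60 -0.2 0 0 0;-0.8 -0.8 -80 -0.2 0 0 0;-0.8 -0.8 -85 -0.2 0 0 0;-0.8 -0.8 -85 -0.2 0 0 0;-0.8 -0.8 -85 -0.2 0 0 0'; python3 st.py
```

```text
time_s: 44.75
ee_pos: [0.4895, 0.4115, 0.0096]
eef_rot: [-1.569, 0.003, -1.73]
force: [-0.6, 0.8, 0.2]
grip_width: 0.0941
down [ 0.002   0.0025 -1.    ] jaw -9.14 tip [489.4 411.4  49.6] F [-0.6  0.8  0.2] w 94.1 t 44.75
```

```bash
python3 -m jog '-0.4 -0.6 -12 0 0 0 0;-0.4 -0.6 -24 0 0 0 0;-0.4 -0.6 -34 0 0 0 0;-0.4 -0.6 -40 0 0 0 0;-0.4 -0.6 -40 0 0 0 0;-0.4 -0.6 -40 0 0 0 0'; python3 st.py;python3 -m jog '0 0 0 0 0 0 0.5;0 0 0 0 0 0 0.5;0 0 0 0 0 0 0.5;0 0 0 0 0 0 0.5;0 0 0 0 0 0 0.5;0 0 0 0 0 0 0.5' 30; python3 st.py
python3 - <<'E'
from h import *
snap("wrist","w24")
E
```

```text
time_s: 45.25
ee_pos: [0.4889, 0.4107, -0.0308]
eef_rot: [-1.57, 0.002, -1.73]
force: [0.1, -0.3, 0.3]
grip_width: 0.094
down [ 0.0013  0.002  -1.    ] jaw -9.14 tip [488.9 410.7   9.2] F [ 0.1 -0.3  0.3] w 94.0 t 45.25
time_s: 45.75
ee_pos: [0.489, 0.4108, -0.0305]
eef_rot: [-1.57, 0.002, -1.73]
force: [0.4, 0.4, 2.5]
grip_width: 0.0682
down [ 0.0016  0.0023 -1.    ] jaw -9.14 tip [489.  410.8   9.5] F [0.4 0.4 2.5] w 68.2 t 45.75
```

View pics/w24.png

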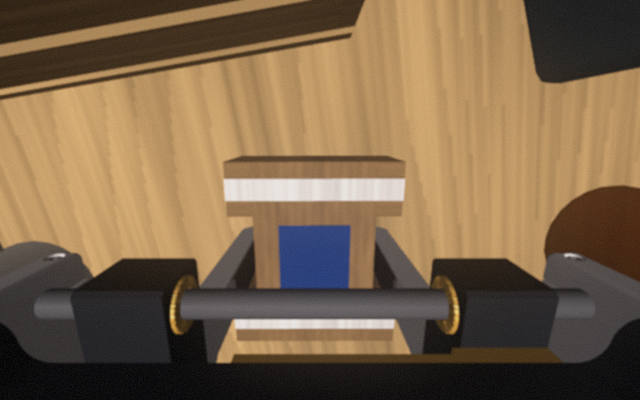

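```bash
python3 -m jog '0 0 20 0 0 0 0.5;0 0 55 0 0 0 0.5;0 0 95 0 0 0 0.5;0 0 135 0 0 0 0.5;0 0 170 0 0 0 0.5;10 -25 175 0 0 2 0.5;22 -61 175 0 0 5 0.5;34 -97 175 0 0 8 0.5;46 -132 175 0 0 11 0.5;58 -167 175 0 0 14 0.5'; python3 -m jog '11 -34 0 0 0 3 0.5;24 -69 0 0 0 3 0.5;36 -104 0 0 0 3 0.5;48 -138 0 0 0 3 0.5;58 -168 0 0 0 3 0.5;58 -168 0 0 0 3 0.5;58 -168 0 0 0 3 0.5'; python3 st.py
```

```text
time_s: 46.63
ee_pos: [0.5469, 0.2421, 0.144]
eef_rot: [-1.571, 0.002, -1.483]
force: [1.0, -0.1, -2.8]
grip_width: 0.0677
time_s: 47.22
ee_pos: [0.6048, 0.0726, 0.1432]
eef_rot: [-1.572, 0.002, -1.433]
force: [-0.2, 0.7, -2.8]
grip_width: 0.0678
down [-0.0014  0.0021 -1.    ] jaw 7.88 tip [604.9  72.5 183.2] F [-0.2  0.7 -2.8] w 67.8 t 47.2167
```

```bash
python3 -m jog '7 -16 0 0 0 -0.2 0.5;14 -33 0 0 0 -0.2 0.5;19.5 -48.5 0 0 0 -0.2 0.5;19.5 -48.5 0 0 0 -0.2 0.5;19.5 -48.5 0 0 0 -0.2 0.5;19.5 -48.5 0 0 0 -0.2 0.5'; python3 held.py 31;python3 - <<'E'
from h import *
snap("scene","s25",4,(220,150,420,300))
E
```

```text
time_s: 47.72
ee_pos: [0.624, 0.0248, 0.143]
eef_rot: [-1.572, 0.003, -1.436]
force: [0.3, -0.4, -2.4]
grip_width: 0.0681
down [-0.0019  0.0024 -1.    ] jaw 7.7 tip [624.1  24.7 183. ] F [ 0.3 -0.4 -2.4] w 68.1 t 47.7167
wrist 22412 (624.9, 24.4, 96.9, 111.5, 7.9) lid z 0.2149 toolx -55.3 56.2 toolz -47.8 49.2
scene 499 (624.8, 23.7, 99.1, 109.7, 7.9) lid z 0.2136 toolx -53.9 55.9 toolz -48.9 50.1
```

View pics/s25.png

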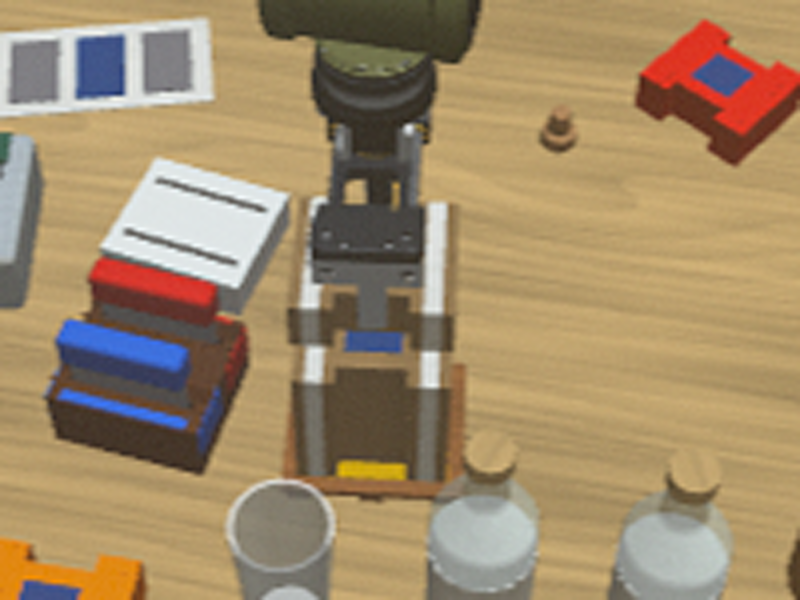

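```bash
python3 -m jog '0 -0.4 -11 0 0 0 0.5;0 -0.4 -21 0 0 0 0.5;0 -0.4 -29 0 0 0 0.5;0 -0.4 -34 0 0 0 0.5;0 -0.4 -34 0 0 0 0.5;0 -0.4 -34 0 0 0 0.5'; python3 held.py 31
```

```text
time_s: 48.42
ee_pos: [0.6241, 0.0244, 0.109]
eef_rot: [-1.572, 0.002, -1.436]
force: [0.4, -0.2, -2.7]
grip_width: 0.0682
down [-0.002   0.0022 -1.    ] jaw 7.72 tip [624.2  24.3 149. ] F [ 0.4 -0.2 -2.7] w 68.2 t 48.4167
wrist 22415 (625.1, 23.8, 96.9, 111.6, 7.9) lid z 0.1808 toolx -55.3 56.4 toolz -47.8 49.1
scene 490 (625.1, 22.9, 99.5, 109.8, 7.3) lid z 0.1799 toolx -53.6 56.4 toolz -49.3 50.1
```

```bash
python3 -m jog '0 0 -3 0 0 -0.1 0.5;0 0 -6 0 0 -0.1 0.5;0 0 -8 0 0 -0.1 0.5;0 0 -8 0 0 -0.1 0.5;0 0 -8 0 0 -0.1 0.5'; python3 st.py;python3 -m jog '0 0 0 0 0 0 0.1;0 0 0 0 0 0 0;0 0 0 0 0 0 0;0 0 0 0 0 0 0;0 0 0 0 0 0 0;0 0 20 0 0 0 0;0 0 50 0 0 0 0;0 0 90 0 0 0 0;0 0 110 0 0 0 0;0 0 110 0 0 0 0';python3 lid.py 172; python3 -m jog '-30 0 0 0 0 0 0;-70 0 0 0 0 0 0;-110 0 0 0 0 0 0;-150 0 0 0 0 0 0;-180 0 0 0 0 0 0;-180 0 0 0 0 0 0;-180 0 0 0 0 0 0';python3 lid.py 172
python3 - <<'E'
from h import *
from st import st
st();snap("scene","s26");c=snap("top","t26")
a=np.radians(12);ex=np.array([np.cos(a),np.sin(a)]);ey=np.array([-ex[1],ex[0]])
for cam in ("scene","top"):
    c=camera(cam)
    P=world(c);d=P[...,:2]-np.array([.5113,-.3717]);X=d@ex*1000;Y=d@ey*1000;Z=P[...,2]*1000
    k=(abs(X)<22)&(Y>25)&(Y<90)&(Z>190)&(Z<238)
    if k.any(): print(X[k].min(),X[k].max(),Y[k].min(),Y[k].max(),np.percentile(Z[k],98))
E
```

```text
time_s: 48.98
ee_pos: [0.6244, 0.0243, 0.1017]
eef_rot: [-1.571, 0.002, -1.438]
force: [0.1, 0.3, -4.3]
grip_width: 0.0678
down [-7.0e-04  2.2e-03 -1.0e+00] jaw 7.62 tip [624.4  24.3 141.7] F [ 0.1  0.3 -4.3] w 67.8 t 48.9833
time_s: 49.82
ee_pos: [0.6261, 0.0243, 0.2173]
eef_rot: [-1.563, 0.001, -1.438]
force: [0.1, -0.3, 0.4]
grip_width: 0.0937
scene (623.7, 22.8, 102.6, 109.8, 7.4) 0.1721
wrist (625.2, 24.1, 96.7, 110.7, 7.8) 0.1734
time_s: 50.55
ee_pos: [0.4431, 0.0244, 0.2101]
eef_rot: [-1.573, 0.003, -1.438]
force: [0.3, -0.6, 1.2]
grip_width: 0.0939
scene (623.8, 22.8, 100.6, 110.0, 7.6) 0.1721
wrist (625.3, 23.9, 97.6, 111.2, 7.8) 0.1733
top (624.4, 23.9, 97.0, 110.0, 7.9) 0.1736
down [-0.0032  0.0022 -1.    ] jaw 7.62 tip [444.7  24.2 249.9] F [ 0.1  0.5 -0.3] w 94.0 t 50.7
-16.065548337067916 19.76742368543588 36.0985758328946 70.53980330120265 230.5220745900221
-15.682432322586836 16.426202269732993 41.887033937939016 71.63909134787328 233.3300430156636
```

View pics/s26.png

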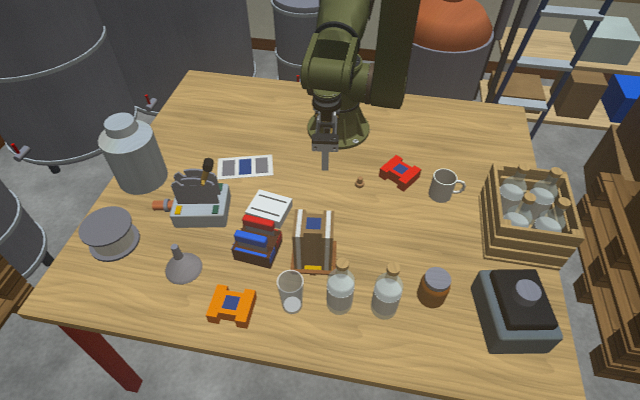

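View pics/t26.png

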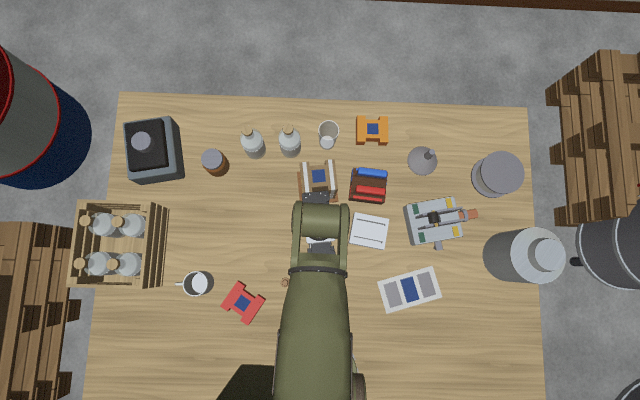

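```bash
python3 lid.py 172; python3 -c "
from station import hand_in
print(hand_in())"
```

```text
scene (623.8, 22.9, 100.8, 109.7, 7.5) 0.172
wrist (625.2, 24.2, 97.8, 110.8, 7.8) 0.1733
top (624.7, 23.9, 97.6, 110.1, 7.9) 0.1737
the job is handed in; nothing more can be done
None
```

The table is closed down and the job is handed in. It took about 51 s of the 210 s allowed; `hand_in` gave no verdict.

- **Filler:** I shut this first. The lever went over the gate and dropped into the green-side notch. My last check put the grip about 56 mm to the green side, roughly -0.39 rad. Its height was within about 1 mm of where it sat in the yellow notch at the start, so it appears fully down.
- **Scrapers:** Both are in the slots of their own colour. I felt each blade meet the slot floor, at about 8 N for red and 7 N for blue. Both handles then stood 4 mm higher than in the rack, as the slot depths require.
- **Cartons:** All four are in one column on the yellow patch. The top lid measured about (624.5, 23.5) mm at 7.7°, against (624.2, 23.2) mm at 7.6° for the patch. The lid is at 172–173 mm, where 172 mm is expected. I left the orange and red look-alikes alone.
- **Bystanders:** The bottles, jar, mug and beaker are all still standing where they were in the last pictures.

**Disagreement found:** the reported tool tip lay about 40 mm beyond the real fingertips. All three cameras showed this, and a test closing missed the lever grip. I allowed for the offset in every move after that.

The arm was clear of everything at hand-in, and I saw no carton knocked aside during the run.

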